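Load the spare ink bottles into the locking ink rack

ROBOT

A 7-joint arm with a two-finger parallel gripper is mounted at the origin on a cart in front of the work surface, level with it; the furniture and walls round the work are solid. World frame = base frame: x ahead of the robot, y to its left, z up, the work surface at z = 0. Lengths are in m, angles in degrees, forces in N, time in s.
With the tool pointing down it reaches from about 0.425 to 0.95 m from the base axis. Payload 4.7 kg.
Tool frame: the origin (TCP) lies at the very end of the fingers, on their centre line; the grasp point (between the pads) lies 19 mm behind it; z points along the fingers, y is the line along which they close (so a half turn about z gives the same grasp; the last joint's range is limited). The gripper opens to 85 mm and grips with 20 to 120 N. Pads are 22 mm wide; open, the fingers measure 114 mm over their backs; the gripper's body (76 mm by 85 mm) begins 54 mm behind the grasp point. The pads swing forward as they close: fully open they stand 13 mm farther back than shut.
Start: joints at [-69.437, 26.849, -2.785, 87.806, 1.381, 65.374, -4.715], TCP at [0.255, 0.625, 0.231] pointing down, gripper open.
Joint ranges: [-148.3, 148.3], [-19.14, 114.17], [-79.39, 73.82], [5.75, 140.21], [-59.74, 239.74], [12.07, 113.84], [-152.46, 152.46]. Speed limits (degrees/s): [147.25, 147.25, 180, 180, 180, 180, 180].

INTERFACE

Orientations are given as a 3x3 rotation matrix whose columns are the frame's x, y, z axes.
In Python, from plant import get_obs, snapshot, calibration, job_done gives the robot as it stands.
- The arm moves only by the tool arm_command, never from a script. Its argument "commands" is a list of rows, each a list of 3 entries, a list of its own where there are three numbers: the shift along the tool's x, y, z normalised to -1 to 1, where 1 is 250 mm, then the turn about the tool's z normalised to -1 to 1, where 1 is 360 degrees, then the opening, from 0 (shut) to 1 (fully open). A call has 1 to 12 rows; each row is the pose to reach, as a shift and turn from the pose commanded when the call began, along the tool's axes at that moment, turning the shorter way round; what a row does not reach only later rows make up. A row lasts 1/12 s, in which the tool goes at most 41.7 mm and 7.16 degrees, less where a joint would pass 70% of its speed; a pose out of reach is approached as far as the arm can. A call with a number of a shift or a turn outside -1 to 1 is refused whole. A call with a gripper value outside its range is refused whole. The fingers move at their own pace and stop on an object; "newtons" is the grip in N (left out, the last holds). Time passes only in rows, so rows that repeat a pose let the fingers close. It gives the time, the measured TCP pose, the force, the opening and the grip force at its end, in the units of the state.
- get_obs(): the state, without advancing time (a new reading comes with each control period).
- snapshot(name): name is "scene" or "side" or "wrist"; returns the picture (480x640x3 uint8, red, green, blue); there is no depth.
- calibration(name): a dict with "mtx" (3x3 intrinsics, pixels), "k1" (the pictures are not rectified: a ray, as slopes to the right and down, at radius r is drawn at 1 + k1 r^2 times it, then the intrinsics apply), "rvec" (rotation vector, rad) and "tvec" (3), from world to camera coordinates, as OpenCV has them; the wrist camera has in their place "T_tool_cam" (4x4, takes a point from camera to tool coordinates, whose origin is the TCP and whose axes are the flange's). Camera axes: x right, y down, z forward; pixel columns grow to the right and rows downward; lengths in m; the calibration is good to about 2 mm. A picture is of the moment at which its call begins: read the wrist's pose just before it. calibration takes no time and is no camera call.
- job_done(): hands the job in; it is judged then, once.
The state is a dict: "time": time; "q": joint angles; "joint_velocities": joint speeds; "tau": joint torques, N m; "tcp_pos": TCP position; "orientation": TCP orientation; "ft_force": force on the tool from outside, world axes, zero at the start; "torque": the same for the moment, N m; "opening": finger opening in m; "gripper_force": force on a finger pad.
Only numpy, scipy, OpenCV 4.12 (cv2) and the standard library are available. Lean on these libraries where they do the work, as an engineer would, in place of code of your own. Each camera call takes 0.05 s, during which the arm holds its last target. There are 200 camera calls.

TASK

Pack the ink rack for the road: slacken the wing-headed set screw, slide the keeper comb to its open stop, stand every spare ink bottle that is in front of or beside the rack upright in an empty pocket of its own, right down on the pocket floor, then slide the keeper fully closed over the bottles again and tighten the set screw to its stop. Whatever already stands in the rack stays in its pocket, and leave the mug, the roll of tape and the glue stick where they are.

Things in the scene. Friction and masses are not known exactly. Their poses are not given: they have to be found in the camera images.
- ink_rack: Fixed rack: a wooden block 84 mm deep (its x), 418 wide (y), 34 high, with six round pockets 55 mm across, 28 deep, in a row along y, 66 apart. Origin: underside of the block, between pockets 3 and 4; x away from the robot, y to the left along the row, z up. On a back board (34 high) two straps carry a square 10 mm rail along y, 68 mm behind the row, 83 mm above the table.
- pocket_1 (a point): Centre of the floor of pocket 1 of the rack (1 is the leftmost, at rack y = +165 mm; 6 the rightmost), 6 mm above the table, 28 mm below the pocket's mouth.
- pocket_2 (a point): Centre of the floor of pocket 2 of the rack (1 is the leftmost, at rack y = +99 mm; 6 the rightmost), 6 mm above the table, 28 mm below the pocket's mouth.
- pocket_3 (a point): Centre of the floor of pocket 3 of the rack (1 is the leftmost, at rack y = +33 mm; 6 the rightmost), 6 mm above the table, 28 mm below the pocket's mouth.
- pocket_4 (a point): Centre of the floor of pocket 4 of the rack (1 is the leftmost, at rack y = -33 mm; 6 the rightmost), 6 mm above the table, 28 mm below the pocket's mouth.
- pocket_5 (a point): Centre of the floor of pocket 5 of the rack (1 is the leftmost, at rack y = -99 mm; 6 the rightmost), 6 mm above the table, 28 mm below the pocket's mouth.
- pocket_6 (a point): Centre of the floor of pocket 6 of the rack (1 is the leftmost, at rack y = -165 mm; 6 the rightmost), 6 mm above the table, 28 mm below the pocket's mouth.
- keeper (a joint): Position (m) of the keeper, a comb sliding on the rail; 1.5 N friction. Its strip stands 51 mm behind the row, top 91 mm above the table. 0 = closed: six fingers (11 mm thick, undersides 77 mm above the table) reach forward over the pocket centres (caps of racked bottles end at 73). 0.033 = open, at its stop: slid to the right (rack -y), fingers over the walls between pockets, gaps 55 mm.
- set_screw (a joint): Angle (rad) of the set screw on the clamp collar, axis vertical. 0 = tight, at its stop: its point sits in a dimple of the rail and locks the keeper. It loosens anticlockwise seen from above, up to 1.5 (stop); above 0.8 the keeper is free. Needs 0.15 N m, stays where left, and turns fully tight only with the keeper closed to within 1.5 mm, the point being over its dimple.
- set_screw_wing (a point): Middle of the set screw's steel wing, on the screw's axis, 124 mm above the table: a flat blade 56 mm long (point x), 9 thick (point y), 24 high (110 to 134 mm up). It stands on the keeper's dark collar (26 x 28 mm, top 96 mm up), 53 mm right of pocket 6 when closed; the keeper can be moved by either. At tight, point x points 0.7 rad clockwise of rack x. Moves and turns with the screw.
- racked_1: An ink bottle that may stand in the rack from the start (absent in some runs): upright, 47 mm in diameter up to 49 mm, black cap 32 mm in diameter from 50 to 67 mm above its underside. Origin: centre of the underside, z up.
- racked_2: An ink bottle that may stand in the rack from the start (absent in some runs): upright, 47 mm in diameter up to 49 mm, black cap 32 mm in diameter from 50 to 67 mm above its underside. Origin: centre of the underside, z up.
- racked_3: An ink bottle that may stand in the rack from the start (absent in some runs): upright, 47 mm in diameter up to 49 mm, black cap 32 mm in diameter from 50 to 67 mm above its underside. Origin: centre of the underside, z up.
- racked_4: An ink bottle that may stand in the rack from the start (absent in some runs): upright, 47 mm in diameter up to 49 mm, black cap 32 mm in diameter from 50 to 67 mm above its underside. Origin: centre of the underside, z up.
- racked_5: An ink bottle that may stand in the rack from the start (absent in some runs): upright, 47 mm in diameter up to 49 mm, black cap 32 mm in diameter from 50 to 67 mm above its underside. Origin: centre of the underside, z up.
- racked_tub: A blue pencil-sharpener tub, 44 mm in diameter and 59 mm high, that may stand in a pocket from the start (absent in some runs). Origin: centre of the underside, z up.
- spare_1: A spare ink bottle standing on the table outside the rack (absent in some runs): 47 mm in diameter up to 49 mm, black cap 32 mm in diameter from 50 to 67 mm above its underside, 0.1 to 0.17 kg. Origin: centre of the underside, z up.
- spare_2: A spare ink bottle standing on the table outside the rack (absent in some runs): 47 mm in diameter up to 49 mm, black cap 32 mm in diameter from 50 to 67 mm above its underside, 0.1 to 0.17 kg. Origin: centre of the underside, z up.
- spare_3: A spare ink bottle standing on the table outside the rack (absent in some runs): 47 mm in diameter up to 49 mm, black cap 32 mm in diameter from 50 to 67 mm above its underside, 0.1 to 0.17 kg. Origin: centre of the underside, z up.
- spare_4: A spare ink bottle standing on the table outside the rack (absent in some runs): 47 mm in diameter up to 49 mm, black cap 32 mm in diameter from 50 to 67 mm above its underside, 0.1 to 0.17 kg. Origin: centre of the underside, z up.
- spare_5: A spare ink bottle standing on the table outside the rack (absent in some runs): 47 mm in diameter up to 49 mm, black cap 32 mm in diameter from 50 to 67 mm above its underside, 0.1 to 0.17 kg. Origin: centre of the underside, z up.
- mug: Bystander: a mug, 80 mm in diameter, 94 mm high, with a handle; origin at the centre of its underside.
- masking_tape: Bystander: a roll of masking tape, 94 mm across, 25 mm high, lying flat; origin at the centre of its underside.
- glue_stick: Bystander: a glue stick standing upright, 26 mm in diameter, 92 mm high; origin at the centre of its underside.
There are look-alikes about, which are no part of the job. What is shaped like the spare_1 but red or turquoise is not meant.

How it is judged:
By the outcome, as a careful person would: the job done as asked, in the order asked, and still so for the second after the job is handed in, with the robot touching nothing.
Of racked_1, racked_2, racked_3, racked_4, racked_5, racked_tub only 1 to 2 are there at a start; the rules pass over those that are not, and their reading is None.
Of spare_1, spare_2, spare_3, spare_4, spare_5 only 3 to 4 are there at a start; the rules pass over those that are not, and their reading is None.
At some moment in a run one of spare_1, spare_2, spare_3, spare_4, spare_5 may be knocked a few centimetres aside while the robot is not near it.
It also fails if it takes over 208 s, if anything falls off the work surface, if the arm or the gripper's body presses on something with over 40 N, if the wrist force passes 120 N, or if a joint passes its speed limit or range.

## Working session

There is one attempt and no reset: what is moved stays moved. The work goes in short steps, Python scripts to look and compute and a tool call to move; the robot and the scene stay as the last step left them, time stands still between calls to the robot, and variables do not carry over. Pictures are saved under pics/ and viewed, at most 17 in all, crops included, and the job is handed in when it is done.

Besides the shell and the picture viewer there is one more tool, called after ">>>" as name([rows], argument=value, ...), one row to a line, values as JSON. arm_command: Moves the arm, as the interface text tells. Scaled input: -1 to 1 covers 250 mm each way for a shift and 360 degrees each way for a turn. Its arguments: {"type":"object","properties":{"commands":{"type":"array","items":{"type":"array"}},"newtons":{"type":"number"}},"required":["commands"]}

```bash
mkdir -p pics; ls
cat > h.py <<'E'
import numpy as np, cv2
from plant import get_obs, snapshot, calibration, job_done
def cam(name,obs=None):
    c=calibration(name); K=np.array(c['mtx']); k1=c['k1']
    if name=='wrist':
        o=obs or get_obs(); T=np.eye(4); T[:3,:3]=np.array(o['orientation']); T[:3,3]=o['tcp_pos']
        W=T@np.array(c['T_tool_cam']); R=W[:3,:3].T; t=-R@W[:3,3]
    else:
        R=cv2.Rodrigues(np.array(c['rvec'],float))[0]; t=np.array(c['tvec'],float).ravel()
    return K,k1,R,t
def ray(C,uv):
    K,k1,R,t=C
    d=np.array([k1,0,0,0,0],float)
    p=cv2.undistortPoints(np.array([[uv]],float),K,d)[0,0]
    return -R.T@t, R.T@np.array([p[0],p[1],1.])
def onplane(C,uv,z):
    o,d=ray(C,uv); return o+d*(z-o[2])/d[2]
def proj(C,P):
    K,k1,R,t=C
    return cv2.projectPoints(np.array(P,float).reshape(-1,1,3),cv2.Rodrigues(R)[0],t,K,np.array([k1,0,0,0,0],float))[0][:,0]
def tri(rays):
    A=np.zeros((3,3));b=np.zeros(3)
    for o,d in rays:
        d=d/np.linalg.norm(d);M=np.eye(3)-np.outer(d,d);A+=M;b+=M@o
    return np.linalg.solve(A,b)
def save(name,fn):
    im=snapshot(name); cv2.imwrite('pics/'+fn+'.png',im[...,::-1]); return im
E
python3 - <<'E'
from h import *
o=get_obs();print(o)
for n in('scene','side','wrist'):
    save(n,n+'0');c=calibration(n);print(n,c)
    C=cam(n);print('pos',-C[2].T@C[3],'fwd',C[2][2])
E
```

```text
pics
{'time': 0.0, 'q': array([-69.43634806,  26.89609076,  -2.78498585,  87.87596716,
         1.38262192,  65.37554798,  -4.71537138]), 'joint_velocities': array([-0.06380548,  0.00751581, -0.07871543, -0.08436066,  0.03751451,
        0.01147246, -0.15216339]), 'tau': array([-3.77766708e-05, -5.10307860e+01, -4.67850419e-02, -2.37706590e+01,
        1.06243626e-02,  7.79882481e-03, -4.27277925e-06]), 'tcp_pos': array([0.25501858, 0.6243176 , 0.2302592 ]), 'orientation': array([[-9.25763727e-01,  3.78101951e-01, -6.60252378e-04],
       [ 3.78102514e-01,  9.25761831e-01, -1.87655835e-03],
       [-9.82939236e-05, -1.98689274e-03, -9.99998021e-01]]), 'ft_force': array([ 0.02813966, -0.75305295, -1.33015197]), 'torque': array([-0.02678996,  0.01247648, -0.05290474]), 'gripper_force': 0.0, 'opening': 0.08523021427002361}
scene {'mtx': array([[566.23937727,   0.        , 324.45972459],
       [  0.        , 566.23937727, 243.93294403],
       [  0.        ,   0.        ,   1.        ]]), 'k1': -0.11520093177391343, 'rvec': array([ 0.84886294,  2.22219348, -1.39933798]), 'tvec': array([
[... 447 characters left out ...]
-0.44410059  1.01052503] fwd [ 0.67310645  0.33219215 -0.66073904]
wrist {'mtx': array([[332.12043825,   0.        , 321.50401491],
       [  0.        , 332.12043825, 240.40670198],
       [  0.        ,   0.        ,   1.        ]]), 'k1': -0.05135555768559736, 'T_tool_cam': array([[ 2.74070550e-04, -9.51124875e-01, -3.08806408e-01,
         7.79610783e-02],
       [ 9.99999945e-01,  3.17543228e-04, -9.05186123e-05,
        -5.00115009e-04],
       [ 1.84153887e-04, -3.08806366e-01,  9.51124910e-01,
        -1.41378379e-01],
       [ 0.00000000e+00,  0.00000000e+00,  0.00000000e+00,
         1.00000000e+00]])}
pos [0.18278484 0.65370052 0.37186068] fwd [ 0.28532459 -0.11819767 -0.95111471]
```

View pics/scene0.png

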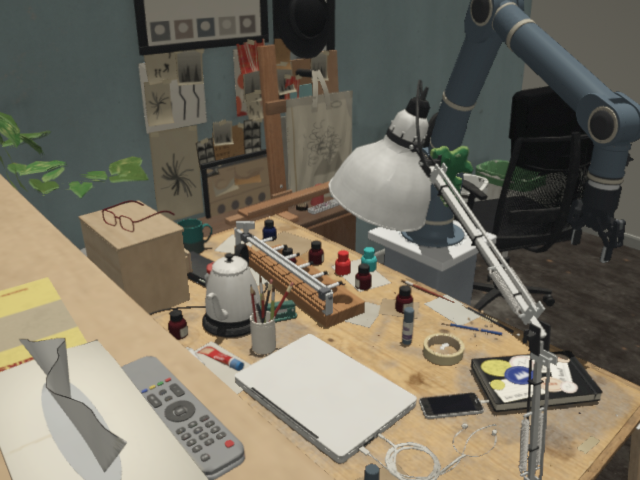

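View pics/side0.png

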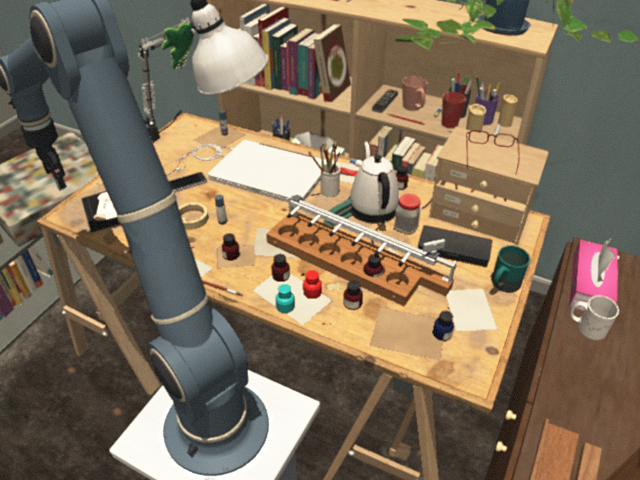

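The scene picture shows the whole table with the lamp in front. In the side picture, the rack runs from about (285,215) to (435,280) with its wing at (433,245). Dark bottles are at (231,247), (281,268), (353,295) and (443,326). The look-alikes are red (312,285) and turquoise (285,299). One bottle is racked at (374,265), and there is another bottle behind the kettle. I'll zoom in next.

Run:
```python
import cv2
im=cv2.imread('pics/side0.png')
cv2.imwrite('pics/z1.png',cv2.resize(im[150:350,180:480],(800,533),interpolation=cv2.INTER_CUBIC))
im=cv2.imread('pics/scene0.png')
cv2.imwrite('pics/z2.png',cv2.resize(im[200:370,160:430],(800,504),interpolation=cv2.INTER_CUBIC))
```

```text
(no output)
```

View pics/z1.png

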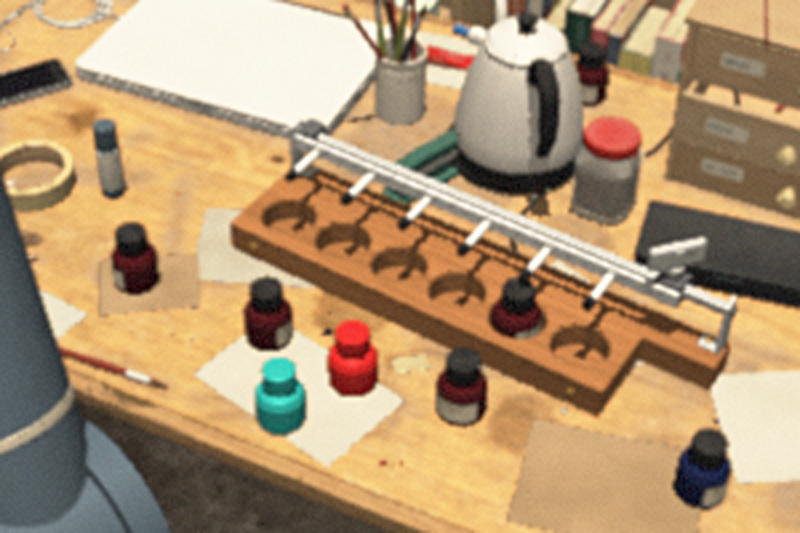

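View pics/z2.png

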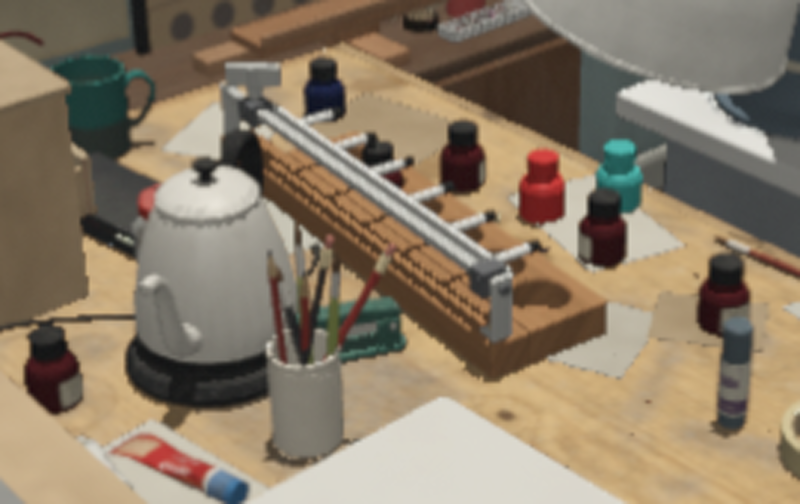

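The crops show pocket 5 occupied and pockets 1–4 and 6 empty. The spares' caps in the side crop are at A(131,241), B(267,297), C(464,367) and D blue (710,446), with the wing at (677,250).

Run:
```python
from h import *
S=cam('side');E=cam('scene')
fs=lambda p:(180+p[0]/2.6667,150+p[1]/2.665)
fe=lambda p:(160+p[0]/2.963,200+p[1]/2.965)
for n,a,b in [('A',(131,241),(725,273)),('B',(267,297),(604,208)),('C',(464,367),(463,139)),('D',(710,446),(323,75)),('wing',(677,250),(253,73)),('racked',(518,293),(378,155)),('glue',(105,128),(738,325)),('red',(353,335),(543,166)),('turq',(280,380),(619,156)),('behind',(594,58),(48,345)),]:
    r=[ray(S,fs(a)),ray(E,fe(b))];P=tri(r)
    print(n,P.round(3),'side@.058',onplane(S,fs(a),.058).round(3))
for p in [(232,226),(600,390),(640,338),(300,165)]: print(onplane(S,fs(p),.034).round(3))
for p in [(31,148),(500,267)]: print('tape/mug',onplane(S,fs(p),.02).round(3))
print('mug',onplane(S,(512,255),.09).round(3))
```

```text
A [0.434 0.252 0.053] side@.058 [0.43  0.248 0.058]
B [0.427 0.096 0.052] side@.058 [0.423 0.091 0.058]
C [ 0.429 -0.104  0.052] side@.058 [ 0.426 -0.108  0.058]
D [ 0.438 -0.329  0.053] side@.058 [ 0.437 -0.332  0.058]
wing [ 0.583 -0.242  0.125] side@.058 [ 0.66  -0.228  0.058]
racked [ 0.528 -0.115  0.063] side@.058 [ 0.535 -0.113  0.058]
glue [0.535 0.349 0.088] side@.058 [0.567 0.374 0.058]
red [ 0.416 -0.     0.056] side@.058 [ 0.416 -0.002  0.058]
turq [0.341 0.032 0.054] side@.058 [0.338 0.029 0.058]
behind [ 0.932 -0.038  0.053] side@.058 [ 0.928 -0.041  0.058]
[0.517 0.188 0.034]
[ 0.476 -0.22   0.034]
[ 0.555 -0.23   0.034]
[0.633 0.175 0.034]
tape/mug [0.54  0.459 0.02 ]
tape/mug [ 0.598 -0.07   0.02 ]
mug [ 0.675 -0.423  0.09 ]
```

Run:
```python
from h import *
S=cam('side');E=cam('scene')
for n,a,b in [('lamp_top',(205,15),(408,118)),('lamp_rim',(232,75),(378,215)),('lampbase',(152,130),(540,330)),('kettle top',(373,150),(230,258))]:
    print(n,tri([ray(S,a),ray(E,b)]).round(3))
```

```text
lamp_top [0.632 0.395 0.558]
lamp_rim [0.691 0.38  0.379]
lampbase [0.59  0.657 0.203]
kettle top [0.802 0.015 0.188]
```

```bash
cat >> h.py <<'E'
def go(P,az=None):
    """print shift/turn units (from present pose) to reach TCP P with tool y at azimuth az"""
    o=get_obs();R=np.array(o['orientation']);p=o['tcp_pos'];a=np.degrees(np.arctan2(R[1,1],R[0,1]))
    d=R.T@(np.array(P)-p);t=0 if az is None else ((a-az+180)%360-180)
    print('t',round(o['time'],2),'from',p.round(4),'az',round(a,1),'shift',(d/.25).round(4).tolist(),'turn',round(t/360,4),'rows',round(max(np.linalg.norm(d)/.0417,abs(t)/7.16),1),'F',o['ft_force'].round(1),'op',round(o['opening'],4))
E
python3 - <<'E'
from h import *
go((.38,.40,.30),-5.7+20)
E
```

```text
t 0.15 from [0.2551 0.6245 0.2305] az 67.8 shift [-0.8022, -0.6427, -0.2771] turn 0.1486 rows 7.5 F [ 0.3 -0.2  0. ] op 0.0851
```

>>> arm_command([
  [[-0.8,-0.64,-0.28],0.15,1],
  [[-0.8,-0.64,-0.28],0.15,1],
  [[-0.8,-0.64,-0.28],0.15,1],
  [[-0.8,-0.64,-0.28],0.15,1],
  [[-0.8,-0.64,-0.28],0.15,1],
  [[-0.8,-0.64,-0.28],0.15,1],
  [[-0.8,-0.64,-0.28],0.15,1],
  [[-0.8,-0.64,-0.28],0.15,1],
  [[-0.8,-0.64,-0.28],0.15,1],
])

```text
time: 0.9
tcp_pos: [0.3808, 0.3998, 0.3019]
orientation: [[-0.234, 0.972, 0.001], [0.972, 0.234, 0.001], [0.001, 0.001, -1.0]]
ft_force: [-0.4, 0.9, -0.6]
opening: 0.0857
gripper_force: 0.0
```

Run:
```python
from h import *
go((.43,.17,.32),-5.7)
go((.45,.10,.34),-5.7)
```

```text
t 0.9 from [0.3808 0.3998 0.3019] az 13.5 shift [-0.9395, -0.0239, -0.0732] turn 0.0534 rows 5.7 F [-0.4  0.9 -0.6] op 0.0857
t 0.9 from [0.3808 0.3998 0.3019] az 13.5 shift [-1.2304, -0.0116, -0.1534] turn 0.0534 rows 7.4 F [-0.4  0.9 -0.6] op 0.0857
```

>>> arm_command([
  [[-0.94,-0.02,-0.08],0.053,1],
  [[-0.94,-0.02,-0.08],0.053,1],
  [[-0.94,-0.02,-0.08],0.053,1],
  [[-0.94,-0.02,-0.08],0.053,1],
  [[-0.94,-0.02,-0.08],0.053,1],
  [[-0.94,-0.02,-0.08],0.053,1],
  [[-0.94,-0.02,-0.08],0.053,1],
  [[-0.94,-0.02,-0.08],0.053,1],
])

```text
time: 1.57
tcp_pos: [0.431, 0.1712, 0.3214]
orientation: [[0.093, 0.996, 0.0], [0.996, -0.093, 0.001], [0.001, -0.0, -1.0]]
ft_force: [-0.2, 0.9, 1.2]
opening: 0.0854
gripper_force: 0.0
```

Run:
```python
from h import *
import pickle
o=get_obs();save('wrist','w1');pickle.dump(o,open('w1.pkl','wb'))
go((.45,-.06,.34),-5.7)
```

```text
t 1.62 from [0.4306 0.1727 0.3211] az -5.2 shift [-0.9199, 0.1612, -0.0761] turn 0.0015 rows 5.6 F [0.  1.  0.4] op 0.0852
```

View pics/w1.png

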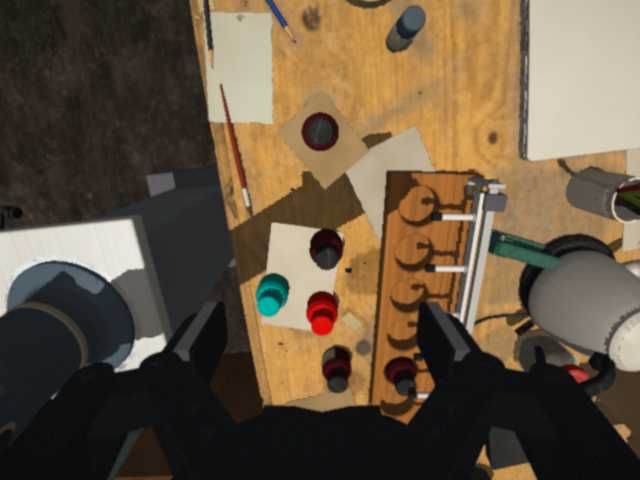

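The wrist picture looks toward +y (image up). The rack's left end is at (387–480,172) and pockets 1–4 run down (415,204), (413,252), (408,293), (403,328). Bottle A's cap is at (320,130) and B's at (326,252). I'll move right for a second view.

>>> arm_command([
  [[-0.96,0.16,-0.08],0,1],
  [[-0.96,0.16,-0.08],0,1],
  [[-0.96,0.16,-0.08],0,1],
  [[-0.96,0.16,-0.08],0,1],
  [[-0.96,0.16,-0.08],0,1],
  [[-0.96,0.16,-0.08],0,1],
  [[-0.96,0.16,-0.08],0,1],
  [[-0.96,0.16,-0.08],0,1],
])

```text
time: 2.28
tcp_pos: [0.4491, -0.0707, 0.3413]
orientation: [[0.093, 0.996, 0.0], [0.996, -0.093, 0.0], [0.0, 0.0, -1.0]]
ft_force: [-0.1, 1.5, -0.1]
opening: 0.0854
gripper_force: 0.0
```

Run:
```python
from h import *
import pickle
o=get_obs();save('wrist','w2');pickle.dump(o,open('w2.pkl','wb'))
go((.46,-.28,.34),-5.7)
```

```text
t 2.33 from [ 0.4491 -0.069   0.3409] az -5.1 shift [-0.8367, 0.119, 0.0035] turn 0.0016 rows 5.1 F [-0.3 -0.1 -0.6] op 0.0855
```

>>> arm_command([
  [[-0.85,0.1,0],0,1],
  [[-0.85,0.1,0],0,1],
  [[-0.85,0.1,0],0,1],
  [[-0.85,0.1,0],0,1],
  [[-0.85,0.1,0],0,1],
  [[-0.85,0.1,0],0,1],
  [[-0.85,0.1,0],0,1],
])

```text
time: 2.92
tcp_pos: [0.4545, -0.2852, 0.3404]
orientation: [[0.093, 0.996, -0.002], [0.996, -0.093, -0.001], [-0.001, -0.002, -1.0]]
ft_force: [-0.8, 0.2, 0.0]
opening: 0.0853
gripper_force: 0.0
```

Run:
```python
from h import *
import pickle
o=get_obs();save('wrist','w3');pickle.dump(o,open('w3.pkl','wb'));go((.46,-.28,.34),-5.7)
```

```text
t 2.97 from [ 0.4551 -0.283   0.3403] az -5.2 shift [0.0138, 0.0186, 0.001] turn 0.0015 rows 0.1 F [ 0.1  1.1 -0.2] op 0.0855
```

View pics/w3.png

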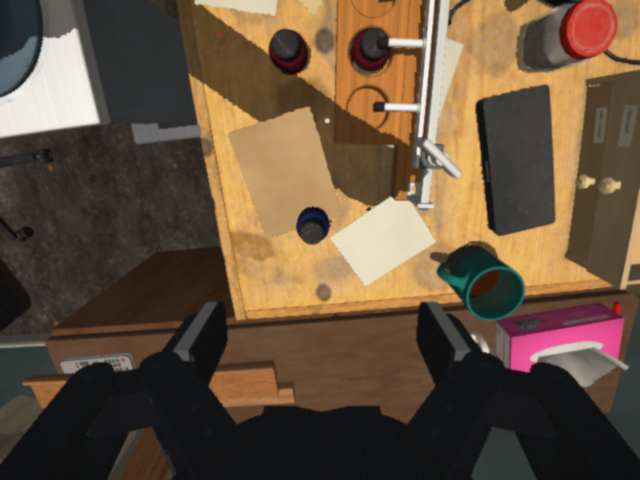

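View pics/w2.png

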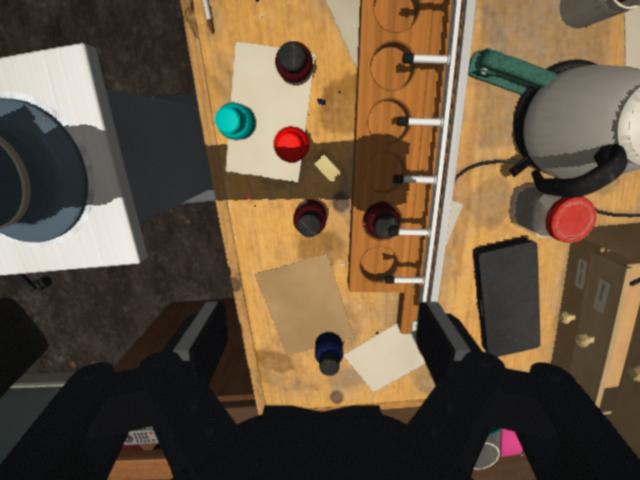

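In w3 the wing blade runs from (424,143) to (458,173), the rack's right front corner is at (335,143) and pocket 6 is at (369,104). In w2 pockets 2, 3, 4 and 6 are near (392,65), (388,120), (384,168) and (380,260). Next I'll fit the rack pose from pocket mouths and corners, and triangulate the caps.

```bash
cat > fit.py <<'E'
from h import *
import pickle
O={k:pickle.load(open(k+'.pkl','rb')) for k in('w1','w2','w3')}
C={k:cam('wrist',O[k]) for k in O}
picks=[('w1',(418,204),(0,.165)),('w1',(413,252),(0,.099)),('w1',(408,293),(0,.033)),('w1',(387,172),(-.042,.209)),
('w2',(392,65),(0,.099)),('w2',(388,120),(0,.033)),('w2',(384,168),(0,-.033)),('w2',(380,260),(0,-.165)),('w2',(350,292),(-.042,-.209)),
('w3',(369,104),(0,-.165)),('w3',(335,143),(-.042,-.209))]
W=np.array([onplane(C[k],uv,.034)[:2] for k,uv,_ in picks]);M=np.array([m for *_,m in picks])
mc,wc=M.mean(0),W.mean(0);U,_,Vt=np.linalg.svd((M-mc).T@(W-wc));R=(U@Vt).T
t=wc-R@mc
if __name__=='__main__':
    print('res mm');print(((W-(M@R.T+t))*1e3).round(1).tolist());print('yaw',np.degrees(np.arctan2(R[1,0],R[0,0])),'t',t)
    for n,ob in [('A',[('w1',(320,130))]),('B',[('w1',(328,258)),('w2',(291,54))]),('C',[('w1',(338,382)),('w2',(311,223)),('w3',(286,41))]),('D',[('w2',(330,366)),('w3',(312,232))]),('wing',[('w3',(441,158))])]:
        z=.067 if n!='wing' else .134
        print(n,[onplane(C[k],uv,z)[:2].round(4).tolist() for k,uv in ob], tri([ray(C[k],uv) for k,uv in ob]).round(4) if len(ob)>1 else '')
    print('wing ends az', np.degrees(np.arctan2(*((lambda a,b:(b-a)[1::-1])(onplane(C['w3'],(424,143),.134),onplane(C['w3'],(458,173),.134))))))
    print('wing expected', R@np.array([.068,-.218])+t)
    im=cv2.imread('pics/w2.png')
    th=np.linspace(0,2*np.pi,200)
    for i in range(6):
        P=np.c_[.0275*np.cos(th),.0275*np.sin(th)+.165-.066*i]@R.T+t
        for uv in proj(C['w2'],np.c_[P,np.full(200,.034)]): cv2.circle(im,tuple(int(v*16) for v in uv),4,(0,255,0),-1,shift=4)
    cv2.imwrite('pics/ov.png',cv2.resize(im[0:340,200:480],None,fx=2.1,fy=1.75,interpolation=cv2.INTER_CUBIC))
E
python3 fit.py
```

```text
res mm
[[1.2, 0.3], [0.3, -0.8], [-0.9, 2.6], [-0.5, -2.2], [1.2, -3.0], [-0.1, -1.6], [-1.4, 3.7], [0.7, 4.3], [-0.0, -3.2], [0.1, 1.9], [-0.5, -2.0]]
yaw -5.465288883496224 t [ 0.54084045 -0.01536767]
A [[0.4381, 0.2529]] 
B [[0.4336, 0.0972], [0.4312, 0.0965]] [0.4324 0.0967 0.0662]
C [[0.4315, -0.0985], [0.4337, -0.1023], [0.4321, -0.1047]] [ 0.4321 -0.1035  0.0615]
D [[0.4394, -0.3271], [0.4385, -0.329]] [ 0.4388 -0.33    0.0634]
wing [[0.5825, -0.2426]] 
wing ends az -43.14358607222562
wing expected [ 0.58776842 -0.23885316]
```

View pics/ov.png

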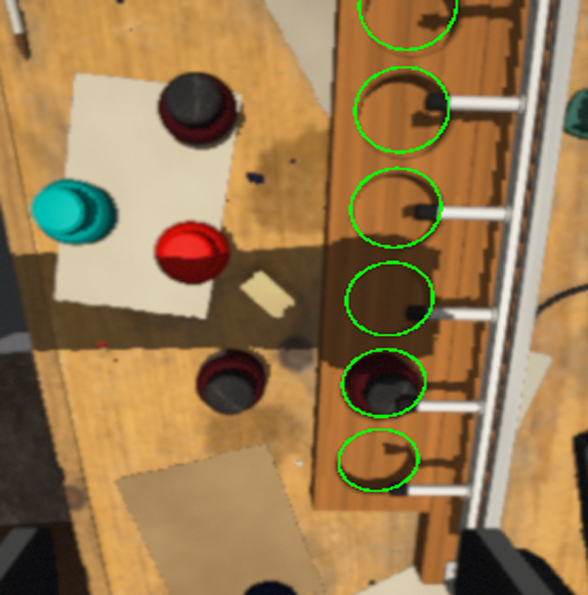

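Run:
```python
from h import *
go((.583,-.242,.22),-135.2); print(get_obs()['q'])
```

```text
t 2.97 from [ 0.4551 -0.283   0.3403] az -5.2 shift [0.2092, 0.4959, 0.4801] turn 0.3612 rows 18.2 F [ 0.1  1.1 -0.2] op 0.0855
[-14.96639133  11.30726734  50.55602226 100.05909431  -9.07767878
  73.02472973  32.55875636]
```

>>> arm_command([
  [[0.21,0.496,0.48],0.361,1],
  [[0.21,0.496,0.48],0.361,1],
  [[0.21,0.496,0.48],0.361,1],
  [[0.21,0.496,0.48],0.361,1],
  [[0.21,0.496,0.48],0.361,1],
  [[0.21,0.496,0.48],0.361,1],
  [[0.21,0.496,0.48],0.361,1],
  [[0.21,0.496,0.48],0.361,1],
  [[0.21,0.496,0.48],0.361,1],
  [[0.21,0.496,0.48],0.361,1],
  [[0.21,0.496,0.48],0.361,1],
  [[0.21,0.496,0.48],0.361,1],
])

```text
time: 3.97
tcp_pos: [0.5836, -0.2389, 0.22]
orientation: [[1.0, -0.021, -0.001], [-0.021, -1.0, 0.004], [-0.001, -0.004, -1.0]]
ft_force: [-0.6, -0.2, 0.3]
opening: 0.0853
gripper_force: 0.0
```

Run:
```python
from h import *
go((.583,-.242,.22),-135.2); print(get_obs()['q'])
```

```text
t 3.97 from [ 0.5836 -0.2389  0.22  ] az -91.2 shift [-0.0022, 0.0126, -0.0001] turn 0.1222 rows 6.1 F [-0.6 -0.2  0.3] op 0.0853
[-23.30007265  36.43359791  64.67074428  97.38022791 -35.16465233
  69.40550356 -40.95626379]
```

>>> arm_command([
  [[0,0,0],0.122,1],
  [[0,0,0],0.122,1],
  [[0,0,0],0.122,1],
  [[0,0,0],0.122,1],
  [[0,0,0],0.122,1],
  [[0,0,0],0.122,1],
  [[0,0,0],0.122,1],
  [[0,0,0],0.122,1],
])

```text
time: 4.63
tcp_pos: [0.5832, -0.2404, 0.2201]
orientation: [[0.71, -0.704, -0.001], [-0.704, -0.71, 0.003], [-0.003, -0.001, -1.0]]
ft_force: [0.8, -0.5, 0.0]
opening: 0.0854
gripper_force: 0.0
```

Run:
```python
from h import *
import pickle
go((.583,-.242,.22),-135.2);o=get_obs();print(o['q'])
save('wrist','w4');pickle.dump(o,open('w4.pkl','wb'))
print(proj(cam('wrist',o),[(.583,-.242,.134)]))
```

```text
t 4.63 from [ 0.5832 -0.2404  0.2201] az -134.8 shift [0.0038, 0.0051, 0.0005] turn 0.0012 rows 0.1 F [ 0.8 -0.5  0. ] op 0.0854
[-25.57525437  40.44148632  71.20920828  97.45563071 -40.21398228
  72.35730673 -79.93304192]
[[323.32277238 247.56218291]]
```

View pics/w4.png

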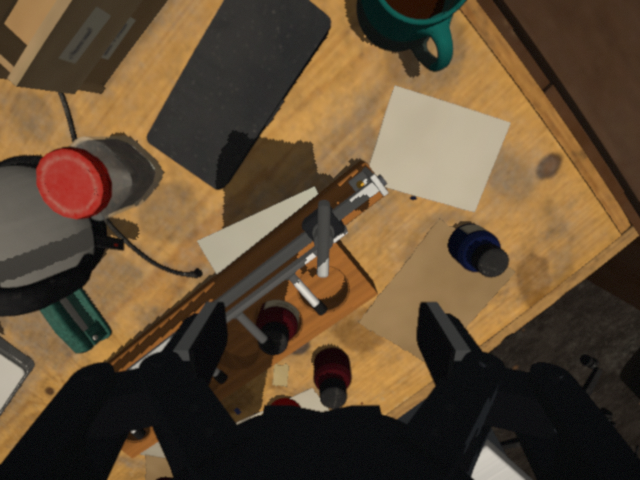

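The wrist view from the turned pose shows the wing blade vertical in the image, from (323,202) to (323,277). The yaw is aligned and the blade is centred between the fingers.

Run:
```python
from h import *
import pickle
o=pickle.load(open('w4.pkl','rb'));C=cam('wrist',o)
im=cv2.imread('pics/w4.png')
print(im[195:285:3,323].tolist())
e=onplane(C,(323.5,277.5),.134); x=np.array(o['orientation'])[:,0]
print(e, e+.028*x)
go((.583,-.242,.108))
```

```text
[[18, 36, 56], [20, 40, 63], [54, 57, 59], [57, 60, 60], [66, 69, 70], [66, 70, 71], [67, 70, 71], [67, 71, 72], [67, 71, 72], [66, 71, 72], [66, 71, 72], [67, 72, 73], [66, 70, 71], [67, 71, 72], [68, 70, 72], [68, 71, 71], [68, 72, 73], [68, 72, 72], [68, 72, 73], [69, 73, 73], [67, 71, 73], [68, 73, 73], [73, 78, 79], [168, 178, 182], [170, 181, 185], [171, 182, 187], [172, 182, 186], [141, 153, 162], [42, 89, 142], [43, 94, 151]]
[ 0.56604347 -0.22543631  0.134     ] [ 0.5859239  -0.24515336  0.13392116]
t 4.68 from [ 0.5831 -0.2412  0.2204] az -134.8 shift [0.0031, 0.0031, 0.4497] turn 0.0 rows 2.7 F [-0.2  0.1 -0.9] op 0.0853
```

>>> arm_command([
  [[0.014,0.003,0.3],0,1],
  [[0.014,0.003,0.3],0,1],
  [[0.014,0.003,0.45],0,1],
  [[0.014,0.003,0.45],0,1],
  [[0.014,0.003,0.45],0,1],
  [[0.014,0.003,0.45],0,0.15],
  [[0.014,0.003,0.45],0,0.15],
  [[0.014,0.003,0.45],0,0.15],
  [[0.014,0.003,0.45],0,0.15],
  [[0.014,0.003,0.45],0,0.15],
  [[0.014,0.003,0.45],0,0.15],
  [[0.014,0.003,0.45],0,0.15],
], newtons=25)

```text
time: 5.68
tcp_pos: [0.5857, -0.2468, 0.1103]
orientation: [[0.706, -0.709, 0.003], [-0.709, -0.706, 0.0], [0.002, -0.003, -1.0]]
ft_force: [1.1, 2.2, 4.7]
opening: 0.0131
gripper_force: 2.9
```

>>> arm_command([
  [[0,0,0],0,0],
  [[0,0,0],0,0],
  [[0,0,0],0,0],
  [[0,0,0],0,0],
  [[0,0,0],0,0],
])

```text
time: 6.1
tcp_pos: [0.5865, -0.2461, 0.1104]
orientation: [[0.706, -0.708, 0.004], [-0.708, -0.706, 0.001], [0.002, -0.004, -1.0]]
ft_force: [2.4, 2.5, 5.7]
opening: 0.0085
gripper_force: 30.7
```

>>> arm_command([
  [[0,0,0],-0.02,0],
  [[0,0,0],-0.04,0],
  [[0,0,0],-0.06,0],
  [[0,0,0],-0.08,0],
  [[0,0,0],-0.1,0],
  [[0,0,0],-0.12,0],
  [[0,0,0],-0.135,0],
  [[0,0,0],-0.15,0],
])

```text
time: 6.77
tcp_pos: [0.587, -0.2468, 0.1105]
orientation: [[0.987, 0.159, 0.006], [0.159, -0.987, -0.0], [0.006, 0.001, -1.0]]
ft_force: [3.4, 1.3, 3.0]
opening: 0.008
gripper_force: 30.2
```

>>> arm_command([
  [[0,0,0],-0.02,0],
  [[0,0,0],-0.04,0],
  [[0,0,0],-0.06,0],
  [[0,0,0],-0.07,0],
  [[0,0,0],-0.07,0],
])

```text
time: 7.18
tcp_pos: [0.5863, -0.247, 0.1104]
orientation: [[0.828, 0.561, 0.005], [0.561, -0.828, 0.0], [0.004, 0.003, -1.0]]
ft_force: [3.3, 1.3, 5.1]
opening: 0.0081
gripper_force: 30.6
```

Run:
```python
from h import *
o=get_obs();print(o['q'],o['torque'],o['gripper_force']);p=o['tcp_pos']
a=np.radians(-5.5-90);d=.034*np.array([np.cos(a),np.sin(a),0]);go(p+d)
```

```text
[-11.84709644  36.90055945  45.30261347 102.10892936 -31.88001479
  54.30381812  -8.94712408] [ 0.25207584 -0.55281997  0.14887159] 30.552311937135528
t 7.18 from [ 0.5863 -0.247   0.1104] az -55.9 shift [-0.0867, 0.1047, -0.0001] turn 0.0 rows 0.8 F [3.3 1.3 5.1] op 0.0081
```

>>> arm_command([
  [[-0.022,0.026,0],0,0],
  [[-0.044,0.052,0],0,0],
  [[-0.066,0.078,0],0,0],
  [[-0.087,0.105,0],0,0],
  [[-0.092,0.111,0],0,0],
  [[-0.092,0.111,0],0,0],
  [[-0.092,0.111,0],0,0],
])

```text
time: 7.77
tcp_pos: [0.5834, -0.2735, 0.1102]
orientation: [[0.827, 0.563, 0.001], [0.562, -0.827, 0.017], [0.01, -0.013, -1.0]]
ft_force: [-1.2, 20.2, 18.7]
opening: 0.0085
gripper_force: 34.6
```

Run:
```python
from h import *
im=save('side','s2')[...,::-1]; old=cv2.imread('pics/side0.png')
a=np.vstack([cv2.resize(i[190:300,270:480],None,fx=2.7,fy=2.7,interpolation=cv2.INTER_CUBIC) for i in(old,im)])
print(a.shape);cv2.imwrite('pics/s2z.png',a)
o=get_obs();print(o['ft_force'],o['torque'])
```

```text
(594, 567, 3)
[-1.00982989 20.16803334 19.09944849] [ 3.9531765   0.26598373 -0.16536347]
```

View pics/s2z.png

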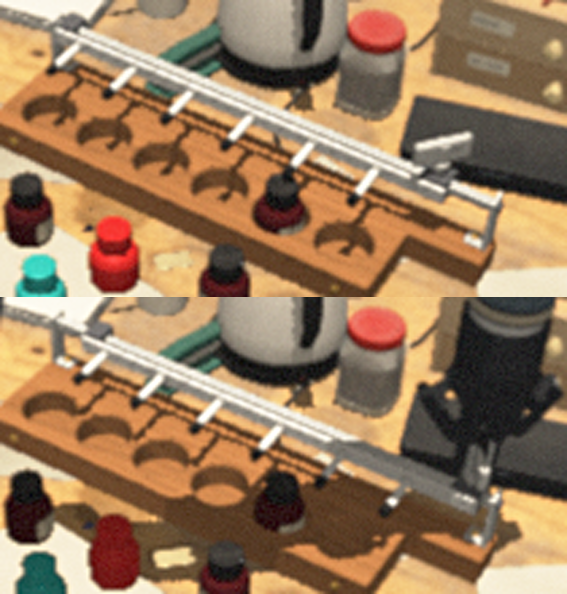

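The lower half shows the keeper shifted right by about half a pocket pitch. Finger tips moved, for example, from (52,70) to (82,80), and the collar now sits against the right strap. I'll check the distance travelled.

Run:
```python
from h import *
S=cam('side');f=lambda x,y:onplane(S,(270+x/2.7,190+y/2.7),.082)
for a,b in [((52,70),(82,80)),((108,94),(138,104)),((165,118),(195,129)),((227,144),(258,155)),((288,174),(322,184)),((352,200),(387,213))]:
    print((f(*b)-f(*a))[:2].round(4))
```

```text
[ 0.     -0.0334]
[ 0.0001 -0.0323]
[-0.0012 -0.0318]
[-0.0007 -0.0316]
[ 0.0019 -0.0324]
[-0.0013 -0.0337]
```

>>> arm_command([
  [[0,-0.02,0],0,0.4],
  [[0,-0.02,0],0,0.6],
  [[0,-0.02,0],0,0.8],
  [[0,-0.02,0],0,1],
  [[0,-0.02,-0.1],0,1],
  [[0,-0.02,-0.3],0,1],
  [[0,-0.02,-0.5],0,1],
  [[0,-0.02,-0.5],0,1],
])

```text
time: 8.48
tcp_pos: [0.5788, -0.2819, 0.2389]
orientation: [[0.83, 0.557, 0.006], [0.557, -0.83, -0.004], [0.002, 0.007, -1.0]]
ft_force: [0.7, -1.1, 0.4]
opening: 0.0857
gripper_force: 0.0
```

Run:
```python
from h import *
go((.47,-.15,.26),-5.5)
```

```text
t 8.48 from [ 0.5788 -0.2819  0.2389] az -56.1 shift [-0.067, -0.6799, -0.089] turn -0.1406 rows 7.1 F [ 0.7 -1.1  0.4] op 0.0857
```

>>> arm_command([
  [[-0.067,-0.68,-0.09],-0.14,1],
  [[-0.067,-0.68,-0.09],-0.14,1],
  [[-0.067,-0.68,-0.09],-0.14,1],
  [[-0.067,-0.68,-0.09],-0.14,1],
  [[-0.067,-0.68,-0.09],-0.14,1],
  [[-0.067,-0.68,-0.09],-0.14,1],
  [[-0.067,-0.68,-0.09],-0.14,1],
  [[-0.067,-0.68,-0.09],-0.14,1],
  [[-0.067,-0.68,-0.09],-0.14,1],
  [[-0.067,-0.68,-0.09],-0.14,1],
])

```text
time: 9.32
tcp_pos: [0.4685, -0.148, 0.256]
orientation: [[0.101, 0.995, -0.001], [0.995, -0.101, -0.0], [-0.0, -0.001, -1.0]]
ft_force: [1.1, 0.7, 0.6]
opening: 0.0855
gripper_force: 0.0
```

Run:
```python
from h import *
import pickle
o=get_obs();save('wrist','w5');pickle.dump(o,open('w5.pkl','wb'))
go((.47,-.15,.26),-5.5);print(o['q'])
```

```text
t 9.37 from [ 0.4686 -0.1479  0.256 ] az -5.8 shift [-0.0078, 0.0063, -0.016] turn -0.0007 rows 0.1 F [-0.3 -0.2  0. ] op 0.0852
[-27.49805696   9.50311938  45.91198417 112.27167264  -7.72627058
  61.34032561  15.93476891]
```

View pics/w5.png

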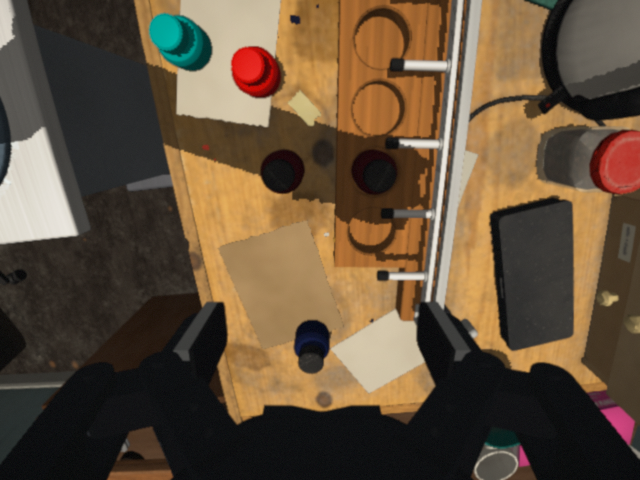

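In w5 the gaps are open: pocket 3's rim is centred at (380,38), pocket 4's at (377,107) and pocket 6's at (370,228). I'll fit circles to the rim edges back-projected at z=34 mm.

```bash
cat > rims.py <<'E'
from fit import *
for k in('w5','w2','w1'):
    o=pickle.load(open(k+'.pkl','rb'));Ck=cam('wrist',o)
    g=cv2.cvtColor(cv2.imread(f'pics/{k}.png'),cv2.COLOR_BGR2GRAY)
    e=cv2.Canny(cv2.GaussianBlur(g,(3,3),0),40,100)
    vs,us=np.nonzero(e)
    P=np.array([onplane(Ck,(u,v),.034)[:2] for u,v in zip(us,vs)])
    for i in range(6):
        c0=R@np.array([0,.165-.066*i])+t-[0,.0015]
        if proj(Ck,[(*c0,.034)])[0,1]<10: continue
        c=c0.copy();n=0
        for w in(.006,.004,.003,.002,.002):
            d=np.linalg.norm(P-c,axis=1);s=P[abs(d-.0275)<w]
            if len(s)<25: break
            # fixed radius gauss-newton
            for _ in range(5):
                v=s-c;r=np.linalg.norm(v,axis=1);J=-v/r[:,None];c=c+np.linalg.lstsq(J,-(r-.0275),rcond=None)[0]
            n=len(s)
        q=R.T@(c-t)-[0,.165-.066*i]
        print(k,'pocket',i+1,n,c.round(4),'dev in rack mm',(q*1e3).round(1))
E
python3 rims.py
```

```text
w5 pocket 3 217 [0.5449 0.0134] dev in rack mm [ 1.3 -4. ]
w5 pocket 4 222 [ 0.537  -0.0513] dev in rack mm [-0.4 -3.2]
w5 pocket 5 101 [ 0.5328 -0.1126] dev in rack mm [1.2 1.5]
w5 pocket 6 118 [ 0.5232 -0.1817] dev in rack mm [-1.7 -2.2]
w2 pocket 2 163 [0.5528 0.0793] dev in rack mm [ 2.9 -3.7]
w2 pocket 3 126 [0.5454 0.0141] dev in rack mm [ 1.7 -3.2]
w2 pocket 4 28 [ 0.5393 -0.0451] dev in rack mm [1.3 3.2]
w2 pocket 5 125 [ 0.5308 -0.1168] dev in rack mm [-0.4 -2.9]
w2 pocket 6 82 [ 0.5232 -0.1814] dev in rack mm [-1.8 -2. ]
w1 pocket 1 119 [0.5598 0.1458] dev in rack mm [ 3.5 -2.7]
w1 pocket 2 93 [0.5527 0.0812] dev in rack mm [ 2.6 -1.8]
w1 pocket 3 70 [0.5452 0.0157] dev in rack mm [ 1.3 -1.7]
w1 pocket 4 53 [ 0.5381 -0.0496] dev in rack mm [ 0.5 -1.3]
w1 pocket 5 92 [ 0.5308 -0.1153] dev in rack mm [-0.5 -1.4]
w1 pocket 6 59 [ 0.5244 -0.1789] dev in rack mm [-0.8  0.6]
```

```bash
cat > caps.py <<'E'
from h import *
import pickle,sys
def caps(k,c0s,r0=.016,z=.067):
    o=pickle.load(open(k+'.pkl','rb'));Ck=cam('wrist',o)
    g=cv2.cvtColor(cv2.imread(f'pics/{k}.png'),cv2.COLOR_BGR2GRAY)
    e=cv2.Canny(cv2.resize(g,None,fx=2,fy=2,interpolation=cv2.INTER_CUBIC),20,60)
    vs,us=np.nonzero(e);out={}
    P=np.array([onplane(Ck,(u/2-.25,v/2-.25),z)[:2] for u,v in zip(us,vs)])
    for n,c0 in c0s.items():
        c=np.array(c0)
        for w in(.005,.004,.003,.002,.002):
            s=P[abs(np.linalg.norm(P-c,axis=1)-r0)<w]
            if len(s)<20: break
            for _ in range(5):
                v=s-c;r=np.linalg.norm(v,axis=1);c=c-np.linalg.lstsq(-v/r[:,None],(r-r0),rcond=None)[0]
        out[n]=c; print(k,n,len(s),c.round(4),'moved',((c-c0)*1e3).round(1))
    return out
if __name__=='__main__':
    A,B,C,D=(.438,.253),(.4322,.0967),(.4325,-.1035),(.439,-.3285)
    caps('w1',dict(A=A,B=B,C=C));caps('w2',dict(B=B,C=C,D=D));caps('w3',dict(C=C,D=D));caps('w5',dict(C=C,D=D))
E
python3 caps.py; python3 -c "
from h import *
go((.4335,-.1035,.12),-6.3)"
```

```text
w1 A 110 [0.4378 0.257 ] moved [-0.2  4. ]
w1 B 147 [0.4308 0.0971] moved [-1.4  0.4]
w1 C 141 [ 0.4303 -0.103 ] moved [-2.2  0.5]
w2 B 167 [0.4321 0.0954] moved [-0.1 -1.3]
w2 C 164 [ 0.4303 -0.1054] moved [-2.2 -1.9]
w2 D 133 [ 0.4378 -0.3287] moved [-1.2 -0.2]
w3 C 227 [ 0.4296 -0.1073] moved [-2.9 -3.8]
w3 D 171 [ 0.438  -0.3306] moved [-1.  -2.1]
w5 C 100 [ 0.4284 -0.1037] moved [-4.1 -0.2]
w5 D 162 [ 0.4377 -0.3289] moved [-1.3 -0.4]
t 9.37 from [ 0.4686 -0.1479  0.256 ] az -5.8 shift [0.1629, -0.1572, 0.544] turn 0.0015 rows 3.5 F [-0.3 -0.2  0. ] op 0.0852
```

```bash
python3 -c "
from h import *
go((.430,-.105,.13),-6.3)"
```

```text
t 9.37 from [ 0.4686 -0.1479  0.256 ] az -5.8 shift [0.1555, -0.1706, 0.504] turn 0.0015 rows 3.3 F [-0.3 -0.2  0. ] op 0.0852
```

>>> arm_command([
  [[0.156,-0.17,0.4],0.002,1],
  [[0.156,-0.17,0.5],0.002,1],
  [[0.156,-0.17,0.5],0.002,1],
  [[0.156,-0.17,0.5],0.002,1],
  [[0.156,-0.17,0.62],0.002,1],
  [[0.156,-0.17,0.74],0.002,1],
  [[0.156,-0.17,0.84],0.002,1],
  [[0.156,-0.17,0.892],0.002,1],
  [[0.156,-0.17,0.892],0.002,1],
  [[0.156,-0.17,0.892],0.002,1],
])

```text
time: 10.2
tcp_pos: [0.43, -0.1049, 0.0328]
orientation: [[0.111, 0.994, -0.002], [0.994, -0.111, -0.001], [-0.001, -0.002, -1.0]]
ft_force: [-0.2, -0.9, 0.2]
opening: 0.0853
gripper_force: 0.0
```

>>> arm_command([
  [[0,0,0],0,0.3],
  [[0,0,0],0,0.3],
  [[0,0,0],0,0.3],
  [[0,0,0],0,0.3],
  [[0,0,0],0,0.3],
  [[0,0,0],0,0.3],
  [[0,0,0],0,0.3],
], newtons=25)

```text
time: 10.78
tcp_pos: [0.4309, -0.1042, 0.0343]
orientation: [[0.109, 0.994, 0.002], [0.994, -0.109, 0.001], [0.001, 0.002, -1.0]]
ft_force: [-1.3, -0.3, 5.8]
opening: 0.0458
gripper_force: 24.7
```

```bash
python3 -c "
from h import *
go((.5378,-.051,.13),-6.3);print(get_obs()['gripper_force'])"
```

```text
t 10.78 from [ 0.4309 -0.1042  0.0343] az -6.3 shift [0.2588, 0.4023, -0.3818] turn 0.0001 rows 3.7 F [-1.3 -0.3  5.8] op 0.0458
24.700729250907898
```

>>> arm_command([
  [[0,0,-0.12],0,0.3],
  [[0,0,-0.26],0,0.3],
  [[0,0,-0.39],0,0.3],
  [[0.26,0.4,-0.39],0,0.3],
  [[0.26,0.4,-0.39],0,0.3],
  [[0.26,0.4,-0.39],0,0.3],
  [[0.26,0.4,-0.39],0,0.3],
  [[0.26,0.4,-0.39],0,0.3],
  [[0.26,0.4,-0.39],0,0.3],
])

```text
time: 11.53
tcp_pos: [0.5358, -0.0509, 0.1306]
orientation: [[0.11, 0.994, -0.001], [0.994, -0.11, -0.0], [-0.0, -0.001, -1.0]]
ft_force: [-0.1, -0.5, -1.8]
opening: 0.0455
gripper_force: 27.3
```

```bash
python3 -c "
from h import *
go((.5378,-.051,.042),-6.3);print(get_obs()['gripper_force'])"
```

```text
t 11.53 from [ 0.5358 -0.0509  0.1306] az -6.3 shift [0.0005, 0.0083, 0.3544] turn 0.0 rows 2.1 F [-0.1 -0.5 -1.8] op 0.0455
27.262191474437714
```

>>> arm_command([
  [[0,0.008,0.1],0,0.3],
  [[0,0.008,0.2],0,0.3],
  [[0,0.008,0.26],0,0.3],
  [[0,0.008,0.31],0,0.3],
  [[0,0.008,0.34],0,0.3],
  [[0,0.008,0.35],0,0.3],
  [[0,0.008,0.362],0,0.3],
  [[0,0.008,0.362],0,0.3],
])

```text
time: 12.2
tcp_pos: [0.5377, -0.0515, 0.0427]
orientation: [[0.111, 0.994, -0.001], [0.994, -0.111, 0.003], [0.003, -0.001, -1.0]]
ft_force: [-10.9, 1.6, 18.1]
opening: 0.0458
gripper_force: 37.9
```

>>> arm_command([
  [[0,-0.008,0],0,0.3],
  [[0,-0.008,0],0,0.3],
  [[0,-0.012,0],0,0.3],
  [[0,-0.012,0],0,0.3],
])

```text
time: 12.53
tcp_pos: [0.5375, -0.0515, 0.0426]
orientation: [[0.111, 0.994, 0.005], [0.994, -0.111, -0.0], [0.001, 0.005, -1.0]]
ft_force: [-1.6, -0.7, 8.2]
opening: 0.0458
gripper_force: 33.1
```

>>> arm_command([
  [[0,0,0],0,0.65],
  [[0,0,0],0,0.65],
  [[0,0,0],0,0.65],
  [[0,0,0],0,0.65],
  [[0,0,-0.15],0,0.65],
  [[0,0,-0.3],0,0.65],
  [[0,0,-0.45],0,0.65],
  [[0,0,-0.6],0,0.65],
  [[0,0,-0.75],0,0.65],
  [[0,0,-0.8],0,1],
  [[0,0,-0.8],0,1],
])

```text
time: 13.45
tcp_pos: [0.5384, -0.0516, 0.2454]
orientation: [[0.11, 0.994, 0.01], [0.994, -0.11, 0.002], [0.003, 0.01, -1.0]]
ft_force: [-0.2, -0.2, -0.8]
opening: 0.0774
gripper_force: 0.0
```

Run:
```python
from h import *
import pickle
o=get_obs();im=save('side','s3')[...,::-1]
cv2.imwrite('pics/s3z.png',cv2.resize(im[150:350,200:480],None,fx=2.8,fy=2.8,interpolation=cv2.INTER_CUBIC))
go((.438,-.3293,.13),-6.3);print(o['q'])
```

```text
t 13.5 from [ 0.5369 -0.0511  0.2429] az -6.3 shift [-1.1506, -0.2735, 0.4477] turn -0.0 rows 7.6 F [-0.2  0.7 -1.1] op 0.0837
[-35.2840417   16.03593135  44.89639679 107.48178472 -13.09316335
  61.07519083   8.44993242]
```

View pics/s3z.png

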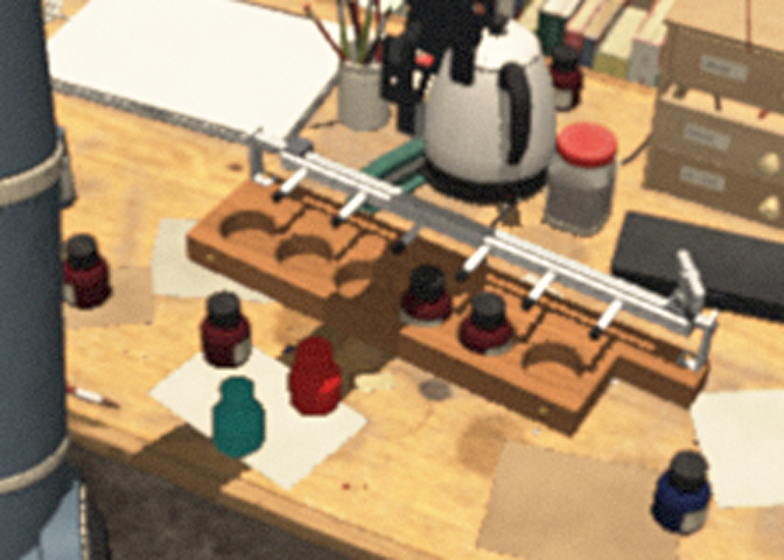

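Bottle C now stands in pocket 4 at (428,293), level with the racked bottle at (487,318). The other spares haven't moved. Next is B into pocket 3.

```bash
python3 -c "
from h import *
go((.4315,.0963,.23),-6.3)"
```

```text
t 13.5 from [ 0.5369 -0.0511  0.2429] az -6.3 shift [0.5395, -0.4843, 0.0503] turn -0.0 rows 4.4 F [-0.2  0.7 -1.1] op 0.0837
```

>>> arm_command([
  [[0.54,-0.485,0.05],0,1],
  [[0.54,-0.485,0.05],0,1],
  [[0.54,-0.485,0.05],0,1],
  [[0.54,-0.485,0.05],0,1],
  [[0.54,-0.485,0.05],0,1],
  [[0.54,-0.485,0.05],0,1],
  [[0.54,-0.485,0.05],0,1],
])

```text
time: 14.08
tcp_pos: [0.4292, 0.0971, 0.2271]
orientation: [[0.107, 0.994, -0.001], [0.994, -0.107, -0.0], [-0.0, -0.001, -1.0]]
ft_force: [-0.1, -0.2, -0.1]
opening: 0.0851
gripper_force: 0.0
```

```bash
cat > over.py <<'E'
from caps import *
def over(k,c0):
    o=get_obs();save('wrist',k);pickle.dump(o,open(k+'.pkl','wb'))
    c=caps(k,{'x':c0})['x']
    go((*c,.033),-6.3)
if __name__=='__main__': over(sys.argv[1],(float(sys.argv[2]),float(sys.argv[3])))
E
python3 over.py b1 .4315 .0963
```

```text
b1 x 112 [0.4315 0.0969] moved [-0.   0.6]
t 14.13 from [0.43   0.0961 0.2274] az -6.3 shift [0.0043, 0.0056, 0.7777] turn -0.0 rows 4.7 F [ 0.3 -0.4  0.5] op 0.0855
```

>>> arm_command([
  [[0.004,0.006,0.2],0,1],
  [[0.004,0.006,0.4],0,1],
  [[0.004,0.006,0.52],0,1],
  [[0.004,0.006,0.64],0,1],
  [[0.004,0.006,0.74],0,1],
  [[0.004,0.006,0.778],0,1],
  [[0.004,0.006,0.778],0,1],
  [[0.004,0.006,0.778],0,0.3],
  [[0.004,0.006,0.778],0,0.3],
  [[0.004,0.006,0.778],0,0.3],
  [[0.004,0.006,0.778],0,0.3],
  [[0.004,0.006,0.778],0,0.3],
])

```text
time: 15.13
tcp_pos: [0.4327, 0.0981, 0.0349]
orientation: [[0.109, 0.994, 0.003], [0.994, -0.109, 0.002], [0.002, 0.002, -1.0]]
ft_force: [-0.9, -0.6, 6.0]
opening: 0.0462
gripper_force: 24.6
```

>>> arm_command([
  [[0,0,0],0,0.3],
  [[0,0,0],0,0.3],
  [[0,0,-0.14],0,0.3],
  [[0,0,-0.28],0,0.3],
  [[0,0,-0.39],0,0.3],
  [[0,0,-0.39],0,0.3],
  [[0,0,-0.39],0,0.3],
])

```text
time: 15.72
tcp_pos: [0.4326, 0.0987, 0.1326]
orientation: [[0.108, 0.994, 0.004], [0.994, -0.108, 0.004], [0.004, 0.004, -1.0]]
ft_force: [0.1, -1.3, -2.2]
opening: 0.0456
gripper_force: 27.5
```

```bash
python3 -c "
from h import *
go((.545-.0005,.0138,.13),-6.3);print(get_obs()['gripper_force'])"
```

```text
t 15.72 from [0.4326 0.0987 0.1326] az -6.2 shift [-0.289, 0.4817, 0.0109] turn 0.0002 rows 3.4 F [ 0.1 -1.3 -2.2] op 0.0456
27.523770332336426
```

>>> arm_command([
  [[-0.285,0.48,0],0,0.3],
  [[-0.285,0.48,0],0,0.3],
  [[-0.285,0.48,0],0,0.3],
  [[-0.285,0.48,0],0,0.3],
  [[-0.285,0.48,0],0,0.3],
  [[-0.285,0.48,0],0,0.3],
])

```text
time: 16.22
tcp_pos: [0.5421, 0.0131, 0.1292]
orientation: [[0.111, 0.994, -0.003], [0.994, -0.111, -0.001], [-0.001, -0.003, -1.0]]
ft_force: [-0.8, -0.0, -1.2]
opening: 0.0458
gripper_force: 27.4
```

```bash
python3 -c "
from h import *
go((.544,.0145,.042),-6.3);print(get_obs()['gripper_force'])"
```

```text
t 16.22 from [0.5421 0.0131 0.1292] az -6.4 shift [0.0067, 0.008, 0.3488] turn -0.0002 rows 2.1 F [-0.8 -0.  -1.2] op 0.0458
27.425502240657806
```

>>> arm_command([
  [[0.003,0.006,0.1],0,0.3],
  [[0.003,0.006,0.2],0,0.3],
  [[0.003,0.006,0.26],0,0.3],
  [[0.003,0.006,0.31],0,0.3],
  [[0.003,0.006,0.34],0,0.3],
  [[0.003,0.006,0.35],0,0.3],
  [[0.003,0.006,0.36],0,0.3],
  [[0.003,0.006,0.36],0,0.3],
])

```text
time: 16.88
tcp_pos: [0.5434, 0.0153, 0.042]
orientation: [[0.109, 0.994, -0.002], [0.994, -0.109, 0.003], [0.002, -0.003, -1.0]]
ft_force: [-7.4, 1.0, 8.2]
opening: 0.0454
gripper_force: 31.0
```

>>> arm_command([
  [[0,-0.012,0],0,0.3],
  [[0,-0.012,0.006],0,0.3],
  [[0,-0.012,0],0,0.65],
  [[0,-0.012,0],0,0.65],
  [[0,-0.012,0],0,0.65],
  [[0,-0.012,-0.15],0,0.65],
  [[0,-0.012,-0.3],0,0.65],
  [[0,-0.012,-0.45],0,0.65],
  [[0,-0.012,-0.6],0,0.65],
  [[0,-0.012,-0.75],0,1],
  [[0,-0.012,-0.75],0,1],
])

```text
time: 17.8
tcp_pos: [0.5467, 0.014, 0.2361]
orientation: [[0.11, 0.994, 0.015], [0.994, -0.11, 0.003], [0.005, 0.015, -1.0]]
ft_force: [1.2, -0.4, -0.0]
opening: 0.0775
gripper_force: 0.0
```

```bash
python3 -c "
from h import *
go((.438,.2555,.23),-6.3);print(get_obs()['q'])"
```

```text
t 17.8 from [0.5467 0.014  0.2361] az -6.3 shift [0.9123, -0.5385, 0.021] turn -0.0 rows 6.4 F [ 1.2 -0.4 -0. ] op 0.0775
[-41.10604331  17.03567221  43.94469866 107.57065118 -13.84239568
  59.84028228   2.12262007]
```

>>> arm_command([
  [[0.91,-0.53,0.02],0,1],
  [[0.91,-0.53,0.02],0,1],
  [[0.91,-0.53,0.02],0,1],
  [[0.91,-0.53,0.02],0,1],
  [[0.91,-0.53,0.02],0,1],
  [[0.91,-0.53,0.02],0,1],
  [[0.91,-0.53,0.02],0,1],
  [[0.91,-0.53,0.02],0,1],
  [[0.91,-0.53,0.02],0,1],
])

```text
time: 18.55
tcp_pos: [0.4349, 0.2559, 0.2235]
orientation: [[0.107, 0.994, 0.001], [0.994, -0.107, 0.0], [0.001, 0.001, -1.0]]
ft_force: [-0.1, 0.2, -0.8]
opening: 0.0854
gripper_force: 0.0
```

```bash
python3 over.py a1 .438 .2555
```

```text
a1 x 122 [0.4375 0.2531] moved [-0.5 -2.4]
t 18.6 from [0.4355 0.2545 0.2236] az -6.3 shift [-0.0051, 0.0074, 0.7624] turn -0.0001 rows 4.6 F [0.1 0.2 0.6] op 0.085
```

>>> arm_command([
  [[-0.007,0.007,0.2],0,1],
  [[-0.007,0.007,0.4],0,1],
  [[-0.007,0.007,0.52],0,1],
  [[-0.007,0.007,0.64],0,1],
  [[-0.007,0.007,0.73],0,1],
  [[-0.007,0.007,0.762],0,1],
  [[-0.007,0.007,0.762],0,1],
  [[-0.007,0.007,0.762],0,0.3],
  [[-0.007,0.007,0.762],0,0.3],
  [[-0.007,0.007,0.762],0,0.3],
  [[-0.007,0.007,0.762],0,0.3],
  [[-0.007,0.007,0.762],0,0.3],
])

```text
time: 19.6
tcp_pos: [0.4376, 0.254, 0.0346]
orientation: [[0.109, 0.994, 0.002], [0.994, -0.109, 0.002], [0.003, 0.002, -1.0]]
ft_force: [-0.7, -1.3, 6.3]
opening: 0.0458
gripper_force: 24.8
```

>>> arm_command([
  [[0,0,0],0,0.3],
  [[0,0,0],0,0.3],
  [[0,0,-0.14],0,0.3],
  [[0,0,-0.28],0,0.3],
  [[0,0,-0.39],0,0.3],
  [[0,0,-0.39],0,0.3],
  [[0,0,-0.39],0,0.3],
])

```text
time: 20.18
tcp_pos: [0.4371, 0.2543, 0.1322]
orientation: [[0.109, 0.994, 0.003], [0.994, -0.109, 0.004], [0.004, 0.002, -1.0]]
ft_force: [-0.7, -0.3, -1.9]
opening: 0.0458
gripper_force: 27.4
```

```bash
python3 -c "
from h import *
go((.5515,.0797,.13),-6.3);print(get_obs()['gripper_force'])"
```

```text
t 20.18 from [0.4371 0.2543 0.1322] az -6.2 shift [-0.6447, 0.5307, 0.0073] turn 0.0001 rows 5.0 F [-0.7 -0.3 -1.9] op 0.0458
27.418828010559082
```

>>> arm_command([
  [[-0.642,0.53,0],0,0.3],
  [[-0.642,0.53,0],0,0.3],
  [[-0.642,0.53,0],0,0.3],
  [[-0.642,0.53,0],0,0.3],
  [[-0.642,0.53,0],0,0.3],
  [[-0.642,0.53,0],0,0.3],
  [[-0.642,0.53,0],0,0.3],
  [[-0.642,0.53,0],0,0.3],
])

```text
time: 20.85
tcp_pos: [0.5494, 0.0795, 0.1289]
orientation: [[0.11, 0.994, -0.003], [0.994, -0.11, -0.0], [-0.0, -0.003, -1.0]]
ft_force: [0.0, 1.1, -1.2]
opening: 0.0456
gripper_force: 27.3
```

```bash
python3 -c "
from h import *
go((.5515,.0805,.042),-6.3);print(get_obs()['gripper_force'])"
```

```text
t 20.85 from [0.5494 0.0795 0.1289] az -6.3 shift [0.0051, 0.0092, 0.3474] turn -0.0 rows 2.1 F [ 0.   1.1 -1.2] op 0.0456
27.329879701137543
```

>>> arm_command([
  [[0.003,0.006,0.1],0,0.3],
  [[0.003,0.006,0.2],0,0.3],
  [[0.003,0.006,0.26],0,0.3],
  [[0.003,0.006,0.31],0,0.3],
  [[0.003,0.006,0.34],0,0.3],
  [[0.003,0.006,0.35],0,0.3],
  [[0.003,0.006,0.36],0,0.3],
  [[0.003,0.006,0.36],0,0.3],
])

```text
time: 21.52
tcp_pos: [0.5509, 0.0817, 0.0419]
orientation: [[0.108, 0.994, -0.003], [0.994, -0.108, 0.003], [0.003, -0.003, -1.0]]
ft_force: [-9.8, 2.7, 13.2]
opening: 0.0458
gripper_force: 32.1
```

>>> arm_command([
  [[0,-0.012,0],0,0.3],
  [[0,-0.012,0.004],0,0.3],
  [[0,-0.012,0],0,0.65],
  [[0,-0.012,0],0,0.65],
  [[0,-0.012,0],0,0.65],
  [[0,-0.012,-0.15],0,0.65],
  [[0,-0.012,-0.3],0,0.65],
  [[0,-0.012,-0.45],0,0.65],
  [[0,-0.012,-0.6],0,0.65],
  [[0,-0.012,-0.75],0,1],
  [[0,-0.012,-0.75],0,1],
])

```text
time: 22.43
tcp_pos: [0.5541, 0.0804, 0.2357]
orientation: [[0.109, 0.994, 0.015], [0.994, -0.11, 0.005], [0.006, 0.014, -1.0]]
ft_force: [1.0, -1.1, -0.0]
opening: 0.0775
gripper_force: 0.0
```

```bash
python3 -c "
from h import *
go((.45,-.15,.23),-6.3)"
```

```text
t 22.43 from [0.5541 0.0804 0.2357] az -6.3 shift [-0.9616, -0.3133, 0.0123] turn 0.0 rows 6.1 F [ 1.  -1.1 -0. ] op 0.0775
```

>>> arm_command([
  [[-0.96,-0.31,0.01],0,1],
  [[-0.96,-0.31,0.01],0,1],
  [[-0.96,-0.31,0.01],0,1],
  [[-0.96,-0.31,0.01],0,1],
  [[-0.96,-0.31,0.01],0,1],
  [[-0.96,-0.31,0.01],0,1],
  [[-0.96,-0.31,0.01],0,1],
  [[-0.96,-0.31,0.01],0,1],
])

```text
time: 23.1
tcp_pos: [0.445, -0.1524, 0.2258]
orientation: [[0.116, 0.993, 0.002], [0.993, -0.116, 0.001], [0.001, 0.002, -1.0]]
ft_force: [0.2, 1.0, 0.4]
opening: 0.0853
gripper_force: 0.0
```

```bash
python3 -c "
from h import *
go((.438,-.3293,.23),-6.3)"
```

```text
t 23.1 from [ 0.445  -0.1524  0.2258] az -6.6 shift [-0.7063, 0.0541, -0.0173] turn -0.0009 rows 4.2 F [0.2 1.  0.4] op 0.0853
```

>>> arm_command([
  [[-0.706,0.054,-0.01],0,1],
  [[-0.706,0.054,-0.01],0,1],
  [[-0.706,0.054,-0.01],0,1],
  [[-0.706,0.054,-0.01],0,1],
  [[-0.706,0.054,-0.01],0,1],
  [[-0.706,0.054,-0.01],0,1],
  [[-0.706,0.054,-0.01],0,1],
])

```text
time: 23.68
tcp_pos: [0.4409, -0.3258, 0.2273]
orientation: [[0.109, 0.994, -0.001], [0.994, -0.109, 0.001], [0.001, -0.001, -1.0]]
ft_force: [0.4, 0.7, 0.3]
opening: 0.0855
gripper_force: 0.0
```

```bash
python3 over.py d1 .438 -.3293
```

```text
d1 x 139 [ 0.4382 -0.33  ] moved [ 0.2 -0.7]
t 23.73 from [ 0.4411 -0.3247  0.2272] az -6.1 shift [-0.0236, -0.0088, 0.7767] turn 0.0005 rows 4.7 F [ 0.3  0.8 -0.3] op 0.0859
```

>>> arm_command([
  [[-0.02,-0.009,0.2],0,1],
  [[-0.02,-0.009,0.4],0,1],
  [[-0.02,-0.009,0.52],0,1],
  [[-0.02,-0.009,0.64],0,1],
  [[-0.02,-0.009,0.73],0,1],
  [[-0.02,-0.009,0.776],0,1],
  [[-0.02,-0.009,0.776],0,1],
  [[-0.02,-0.009,0.776],0,1],
])

```text
time: 24.4
tcp_pos: [0.4383, -0.3305, 0.0343]
orientation: [[0.107, 0.994, 0.001], [0.994, -0.107, 0.0], [0.0, 0.001, -1.0]]
ft_force: [0.3, 0.1, -0.0]
opening: 0.0853
gripper_force: 0.0
```

```bash
python3 -c "
from h import *
go((.4382,-.33,.033),-6.3)"
```

```text
t 24.4 from [ 0.4383 -0.3305  0.0343] az -6.2 shift [0.0018, -0.0005, 0.0051] turn 0.0004 rows 0.0 F [ 0.3  0.1 -0. ] op 0.0853
```

>>> arm_command([
  [[0,0,0.004],0,0.3],
  [[0,0,0.004],0,0.3],
  [[0,0,0.004],0,0.3],
  [[0,0,0.004],0,0.3],
  [[0,0,0.004],0,0.3],
  [[0,0,0.004],0,0.3],
  [[0,0,0.004],0,0.3],
  [[0,0,-0.14],0,0.3],
  [[0,0,-0.28],0,0.3],
  [[0,0,-0.42],0,0.3],
  [[0,0,-0.5],0,0.3],
  [[0,0,-0.5],0,0.3],
])

```text
time: 25.4
tcp_pos: [0.4393, -0.3337, 0.1635]
orientation: [[0.11, 0.994, 0.008], [0.994, -0.11, -0.004], [-0.003, 0.009, -1.0]]
ft_force: [-0.1, 0.1, -0.7]
opening: 0.046
gripper_force: 27.2
```

```bash
python3 -c "
from h import *
go((.47,-.09,.16),-6.3);print(get_obs()['gripper_force'])"
```

```text
t 25.4 from [ 0.4393 -0.3337  0.1635] az -6.3 shift [0.9824, 0.0149, 0.0112] turn -0.0 rows 5.9 F [-0.1  0.1 -0.7] op 0.046
27.24113792181015
```

>>> arm_command([
  [[0.98,0.015,0],0,0.3],
  [[0.98,0.015,0],0,0.3],
  [[0.98,0.015,0],0,0.3],
  [[0.98,0.015,0],0,0.3],
  [[0.98,0.015,0],0,0.3],
  [[0.98,0.015,0],0,0.3],
  [[0.98,0.015,0],0,0.3],
  [[0.98,0.015,0],0,0.3],
])

```text
time: 26.07
tcp_pos: [0.4675, -0.0854, 0.1579]
orientation: [[0.103, 0.995, -0.002], [0.995, -0.103, 0.001], [0.001, -0.002, -1.0]]
ft_force: [0.1, -2.0, -1.6]
opening: 0.0454
gripper_force: 27.2
```

```bash
python3 -c "
from h import *
go((.5585,.1445,.14),-6.3);print(get_obs()['gripper_force'])"
```

```text
t 26.07 from [ 0.4675 -0.0854  0.1579] az -5.9 shift [0.9521, 0.2673, 0.0718] turn 0.001 rows 5.9 F [ 0.1 -2.  -1.6] op 0.0454
27.165690064430237
```

>>> arm_command([
  [[0.95,0.267,0.05],0,0.3],
  [[0.95,0.267,0.05],0,0.3],
  [[0.95,0.267,0.05],0,0.3],
  [[0.95,0.267,0.05],0,0.3],
  [[0.95,0.267,0.05],0,0.3],
  [[0.95,0.267,0.05],0,0.3],
  [[0.95,0.267,0.05],0,0.3],
  [[0.95,0.267,0.07],0,0.3],
  [[0.95,0.267,0.1],0,0.3],
  [[0.95,0.267,0.1],0,0.3],
])

```text
time: 26.9
tcp_pos: [0.5586, 0.1374, 0.132]
orientation: [[0.114, 0.994, -0.003], [0.994, -0.114, -0.002], [-0.002, -0.003, -1.0]]
ft_force: [-1.5, -0.4, -1.7]
opening: 0.0458
gripper_force: 27.1
```

```bash
python3 -c "
from h import *
go((.5587,.1450,.042),-6.3);print(get_obs()['gripper_force'])"
```

```text
t 26.9 from [0.5586 0.1374 0.132 ] az -6.5 shift [0.031, -0.0018, 0.3598] turn -0.0006 rows 2.2 F [-1.5 -0.4 -1.7] op 0.0458
27.1485498547554
```

>>> arm_command([
  [[0.03,0,0.04],0,0.3],
  [[0.03,0,0.04],0,0.3],
  [[0.03,0,0.04],0,0.3],
])

```text
time: 27.15
tcp_pos: [0.5604, 0.1477, 0.1231]
orientation: [[0.11, 0.994, -0.001], [0.994, -0.11, -0.0], [-0.0, -0.001, -1.0]]
ft_force: [-1.0, 0.2, -2.3]
opening: 0.0456
gripper_force: 27.1
```

```bash
python3 -c "
from h import *
go((.5587,.1450,.042),-6.3);o=get_obs();print(o['joint_velocities'].round(1),o['q'].round(1))"
```

```text
t 27.15 from [0.5604 0.1477 0.1231] az -6.3 shift [-0.0114, -0.005, 0.3244] turn -0.0 rows 1.9 F [-1.   0.2 -2.3] op 0.0456
[-0.2 -0.7  0.8 -0.7  0.4  0.1 -0. ] [-49.6  29.6  41.7 109.1 -25.1  50.8  -1.7]
```

>>> arm_command([
  [[-0.01,-0.006,0.1],0,0.3],
  [[-0.01,-0.006,0.2],0,0.3],
  [[-0.01,-0.006,0.26],0,0.3],
  [[-0.01,-0.006,0.3],0,0.3],
  [[-0.01,-0.006,0.32],0,0.3],
  [[-0.01,-0.006,0.33],0,0.3],
  [[-0.01,-0.006,0.336],0,0.3],
  [[-0.01,-0.006,0.336],0,0.3],
])

```text
time: 27.82
tcp_pos: [0.5589, 0.1455, 0.0421]
orientation: [[0.11, 0.994, -0.001], [0.994, -0.11, 0.002], [0.002, -0.001, -1.0]]
ft_force: [-9.6, -0.2, 13.8]
opening: 0.0458
gripper_force: 31.3
```

>>> arm_command([
  [[0,-0.01,0],0,0.3],
  [[0,-0.01,0.004],0,0.3],
  [[0,-0.01,0],0,0.65],
  [[0,-0.01,0],0,0.65],
  [[0,-0.01,0],0,0.65],
  [[0,-0.01,-0.15],0,0.65],
  [[0,-0.01,-0.3],0,0.65],
  [[0,-0.01,-0.45],0,0.65],
  [[0,-0.01,-0.6],0,0.65],
  [[0,-0.01,-0.75],0,1],
  [[0,-0.01,-0.75],0,1],
])

```text
time: 28.73
tcp_pos: [0.5618, 0.1458, 0.2355]
orientation: [[0.11, 0.994, 0.014], [0.994, -0.11, 0.006], [0.007, 0.014, -1.0]]
ft_force: [0.6, -0.1, 0.5]
opening: 0.0777
gripper_force: 0.0
```

```bash
python3 -c "
from h import *
go((.51,-.09,.30),-6.3)"
```

```text
t 28.73 from [0.5618 0.1458 0.2355] az -6.3 shift [-0.9584, -0.0985, -0.2662] turn -0.0001 rows 6.0 F [ 0.6 -0.1  0.5] op 0.0777
```

>>> arm_command([
  [[-0.96,-0.1,-0.26],0,1],
  [[-0.96,-0.1,-0.26],0,1],
  [[-0.96,-0.1,-0.26],0,1],
  [[-0.96,-0.1,-0.26],0,1],
  [[-0.96,-0.1,-0.26],0,1],
  [[-0.96,-0.1,-0.26],0,1],
  [[-0.96,-0.1,-0.26],0,1],
  [[-0.96,-0.1,-0.26],0,1],
  [[-0.96,-0.1,-0.26],0,1],
])

```text
time: 29.48
tcp_pos: [0.5059, -0.0896, 0.2925]
orientation: [[0.11, 0.994, 0.001], [0.994, -0.11, 0.001], [0.001, 0.001, -1.0]]
ft_force: [-0.4, 0.9, 0.1]
opening: 0.0849
gripper_force: 0.0
```

Run:
```python
from caps import *
o=get_obs();save('wrist','w6');pickle.dump(o,open('w6.pkl','wb'))
P={'1':(.5598,.1445),'2':(.5527,.0797),'3':(.545,.0138),'4':(.5378,-.051)}
caps('w6',P,z=.073)
im=snapshot('side')[...,::-1];cv2.imwrite('pics/s4.png',im)
cv2.imwrite('pics/cmp.png',np.vstack([cv2.resize(cv2.imread('pics/w6.png')[0:300,220:520],(600,600))[:300],cv2.resize(im[190:300,270:480],(600,300))]))
go((.5565,-.2835,.22),-56)
```

```text
w6 1 0 [0.5598 0.1445] moved [0. 0.]
w6 2 319 [0.5547 0.0782] moved [ 2.  -1.5]
w6 3 179 [0.5474 0.0163] moved [2.4 2.5]
w6 4 81 [ 0.5413 -0.0524] moved [ 3.5 -1.4]
t 29.58 from [ 0.5059 -0.0883  0.2919] az -6.1 shift [-0.7549, 0.2846, 0.2871] turn 0.1385 rows 7.0 F [ 0.2 -0.3 -0.1] op 0.0855
```

View pics/cmp.png

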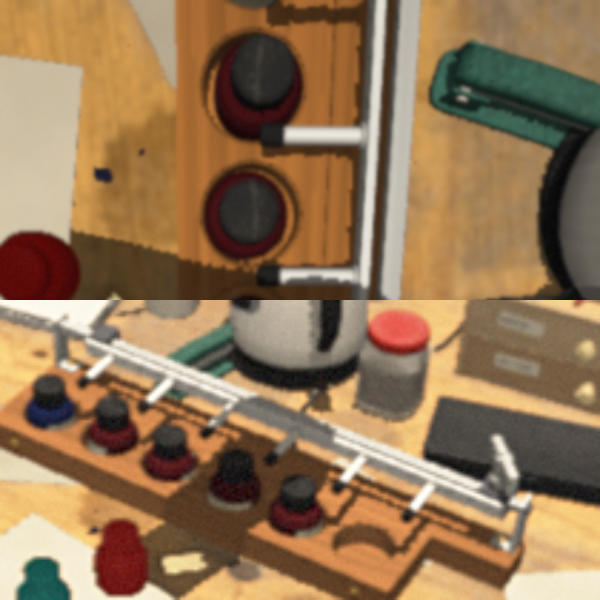

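All four placed bottles stand in pockets 1–4 beside the racked one in pocket 5. I'll check cap-top heights numerically in the side view against the racked bottle.

Run:
```python
from h import *
S=cam('side');g=cv2.cvtColor(cv2.imread('pics/s4.png'),cv2.COLOR_BGR2GRAY)
P=[(.5598,.1445),(.5527,.0797),(.545,.0138),(.5378,-.051),(.5308,-.1165)]
th=np.linspace(0,6.283,100)
for i,c in enumerate(P):
    uv=proj(S,np.c_[c[0]+.016*np.cos(th),c[1]+.016*np.sin(th),np.full(100,.073)])
    j=uv[:,1].argmin();u,v=uv[j];x=int(round(u))
    col=g[int(v)-8:int(v)+8,x-2:x+3].mean(1)
    print(i+1,uv[j].round(1),int(v)-8,col.round().astype(int).tolist(),'px for -6mm',(proj(S,[(*c,.067)])-proj(S,[(*c,.073)]))[0].round(1))
```

```text
1 [288.9 215.3] 207 [137, 141, 141, 140, 144, 162, 179, 167, 155, 145, 112, 72, 62, 60, 61, 64] px for -6mm [0.1 1.7]
2 [309.1 224. ] 215 [166, 152, 110, 74, 66, 95, 124, 107, 86, 75, 77, 68, 62, 65, 66, 63] px for -6mm [0.  1.7]
3 [330.3 233.3] 225 [95, 81, 69, 90, 124, 135, 103, 73, 74, 105, 103, 74, 61, 67, 65, 65] px for -6mm [-0.   1.8]
4 [352.1 242.7] 234 [186, 149, 91, 81, 117, 127, 104, 76, 61, 63, 49, 28, 23, 26, 28, 31] px for -6mm [-0.1  1.8]
5 [374.9 252.5] 244 [152, 109, 71, 60, 61, 65, 66, 65, 65, 60, 44, 51, 62, 66, 65, 67] px for -6mm [-0.2  1.8]
```

```bash
python3 -c "
from h import *
go((.581,-.277,.24),-56)"
```

```text
t 29.58 from [ 0.5059 -0.0883  0.2919] az -6.1 shift [-0.7185, 0.3793, 0.2071] turn 0.1385 rows 7.0 F [ 0.2 -0.3 -0.1] op 0.0855
```

>>> arm_command([
  [[-0.718,0.38,0.15],0.1385,1],
  [[-0.718,0.38,0.15],0.1385,1],
  [[-0.718,0.38,0.15],0.1385,1],
  [[-0.718,0.38,0.15],0.1385,1],
  [[-0.718,0.38,0.15],0.1385,1],
  [[-0.718,0.38,0.2],0.1385,1],
  [[-0.718,0.38,0.2],0.1385,1],
  [[-0.718,0.38,0.2],0.1385,1],
  [[-0.718,0.38,0.2],0.1385,1],
  [[-0.718,0.38,0.2],0.1385,1],
])

```text
time: 30.42
tcp_pos: [0.5812, -0.2774, 0.2421]
orientation: [[0.828, 0.561, -0.0], [0.561, -0.828, 0.0], [0.0, -0.0, -1.0]]
ft_force: [-0.5, 0.0, -0.2]
opening: 0.0855
gripper_force: 0.0
```

Run:
```python
from h import *
import pickle
o=get_obs();save('wrist','w7');pickle.dump(o,open('w7.pkl','wb'))
go((.581,-.277,.108),-56)
print(o['q'].round(1), proj(cam('wrist',o),[(.581,-.277,.134)]))
cv2.imwrite('pics/w7z.png',cv2.resize(cv2.imread('pics/w7.png')[140:340,200:450],(750,600),interpolation=cv2.INTER_CUBIC))
```

```text
t 30.47 from [ 0.5811 -0.2775  0.2424] az -55.9 shift [0.0005, -0.0017, 0.5378] turn 0.0003 rows 3.2 F [ 0.4 -0.2 -0.1] op 0.0852
[-17.7  34.4  61.   94.1 -31.6  70.7  -5.9] [[319.36476751 238.44667937]]
```

View pics/w7z.png

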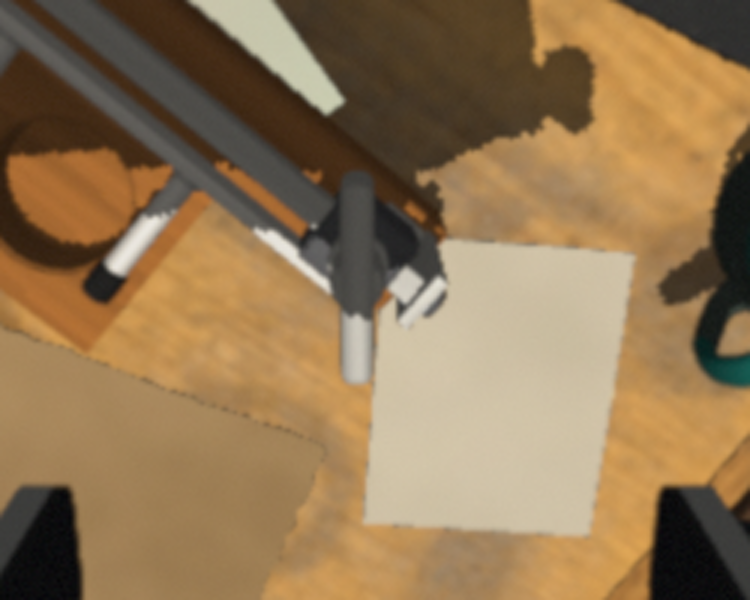

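The blade is aligned vertically between the fingers at px x=319, with its near end at px (319,267). The collar is at the right strap, so the keeper is open.

Run:
```python
from h import *
import pickle
o=pickle.load(open('w7.pkl','rb'));C=cam('wrist',o);x=np.array(o['orientation'])[:,0]
e=onplane(C,(319,267),.134);f=onplane(C,(319,198),.134);print(e+.028*x, f-.028*x,np.linalg.norm(e-f))
for zz in(.110,):print(onplane(C,(319,198),zz)-.028*x)
c=e+.028*x;go((c[0],c[1],.108),-56)
```

```text
[ 0.58389121 -0.27463071  0.13400278] [ 0.58434121 -0.27446371  0.13399722] 0.056466272589596724
[ 0.58051888 -0.27685202  0.10999722]
t 30.47 from [ 0.5811 -0.2775  0.2424] az -55.9 shift [0.0154, -0.0031, 0.5378] turn 0.0003 rows 3.2 F [ 0.4 -0.2 -0.1] op 0.0852
```

>>> arm_command([
  [[0.015,-0.003,0.2],0,1],
  [[0.015,-0.003,0.4],0,1],
  [[0.015,-0.003,0.5],0,1],
  [[0.015,-0.003,0.538],0,1],
  [[0.015,-0.003,0.538],0,1],
  [[0.015,-0.003,0.538],0,0],
  [[0.015,-0.003,0.538],0,0],
  [[0.015,-0.003,0.538],0,0],
  [[0.015,-0.003,0.538],0,0],
  [[0.015,-0.003,0.538],0,0],
  [[0.015,-0.003,0.538],0,0],
  [[0.015,-0.003,0.538],0,0],
], newtons=30)

```text
time: 31.47
tcp_pos: [0.5823, -0.2742, 0.1087]
orientation: [[0.83, 0.558, -0.002], [0.558, -0.83, 0.005], [0.001, -0.005, -1.0]]
ft_force: [-3.9, 6.0, 8.2]
opening: 0.0141
gripper_force: 29.2
```

>>> arm_command([
  [[0,0,0],0,0],
  [[0,0,0],0,0],
  [[0,0,0],0,0],
  [[0,0,0],0,0],
])

```text
time: 31.8
tcp_pos: [0.5823, -0.2742, 0.1087]
orientation: [[0.83, 0.558, -0.002], [0.558, -0.83, 0.005], [0.001, -0.005, -1.0]]
ft_force: [-4.2, 5.5, 8.5]
opening: 0.0141
gripper_force: 29.2
```

>>> arm_command([
  [[0,0,0],0,0.3],
  [[0,0,0],0,0.3],
  [[0,0,-0.02],0,0.3],
  [[0,0,-0.02],0,0.3],
  [[0,0,-0.02],0,0],
  [[0,0,-0.02],0,0],
  [[0,0,-0.02],0,0],
  [[0,0,-0.02],0,0],
  [[0,0,-0.02],0,0],
  [[0,0,-0.02],0,0],
])

```text
time: 32.63
tcp_pos: [0.5819, -0.2743, 0.113]
orientation: [[0.83, 0.558, -0.003], [0.558, -0.83, 0.005], [0.0, -0.005, -1.0]]
ft_force: [-4.2, 5.7, 6.9]
opening: 0.0084
gripper_force: 34.4
```

>>> arm_command([
  [[0.022,-0.027,0],0,0],
  [[0.045,-0.055,0],0,0],
  [[0.066,-0.08,0],0,0],
  [[0.085,-0.1,0],0,0],
  [[0.09,-0.107,0],0,0],
  [[0.09,-0.107,0],0,0],
  [[0.09,-0.107,0],0,0],
])

```text
time: 33.22
tcp_pos: [0.5856, -0.2414, 0.113]
orientation: [[0.831, 0.557, -0.002], [0.557, -0.831, -0.001], [-0.002, -0.001, -1.0]]
ft_force: [-7.2, -1.1, 5.5]
opening: 0.0085
gripper_force: 34.2
```

>>> arm_command([
  [[0.008,-0.009,0],0,0],
  [[0.01,-0.012,0],0,0],
  [[0.01,-0.012,0],0,0],
  [[0.01,-0.012,0],0,0],
])

```text
time: 33.55
tcp_pos: [0.5856, -0.2412, 0.1131]
orientation: [[0.832, 0.555, -0.001], [0.555, -0.832, -0.007], [-0.005, 0.005, -1.0]]
ft_force: [-4.3, -8.6, 0.7]
opening: 0.0079
gripper_force: 33.5
```

>>> arm_command([
  [[0,0,0],0.02,0],
  [[0,0,0],0.04,0],
  [[0,0,0],0.06,0],
  [[0,0,0],0.08,0],
  [[0,0,0],0.1,0],
  [[0,0,0],0.12,0],
  [[0,0,0],0.14,0],
  [[0,0,0],0.16,0],
  [[0,0,0],0.18,0],
  [[0,0,0],0.195,0],
  [[0,0,0],0.21,0],
  [[0,0,0],0.21,0],
])

```text
time: 34.55
tcp_pos: [0.5855, -0.2426, 0.1132]
orientation: [[0.741, -0.671, -0.001], [-0.671, -0.741, -0.012], [0.007, 0.009, -1.0]]
ft_force: [-3.3, -11.8, -1.4]
opening: 0.0082
gripper_force: 33.2
```

```bash
python3 -c "
from h import *
o=get_obs();go(o['tcp_pos']);print(o['torque'],o['q'].round(1))"
```

```text
t 34.55 from [ 0.5855 -0.2426  0.1132] az -132.1 shift [0.0, 0.0, 0.0] turn 0.0 rows 0.0 F [ -3.3 -11.8  -1.4] op 0.0082
[-2.35358543  0.8295564  -0.14386767] [-24.5  50.4  70.5 102.9 -51.7  66.3 -69. ]
```

>>> arm_command([
  [[0,0,0],0.01,0],
  [[0,0,0],0.02,0],
  [[0,0,0],0.025,0],
  [[0,0,0],0.025,0],
  [[0,0,0],0.025,0],
])

```text
time: 34.97
tcp_pos: [0.5854, -0.2426, 0.1132]
orientation: [[0.633, -0.774, -0.002], [-0.774, -0.633, -0.012], [0.008, 0.009, -1.0]]
ft_force: [-4.5, -12.5, -1.7]
opening: 0.0082
gripper_force: 53.7
```

```bash
python3 -c "
from h import *
o=get_obs();go(o['tcp_pos']);print(o['torque'],o['q'].round(1))"
```

```text
t 34.97 from [ 0.5854 -0.2426  0.1132] az -140.7 shift [0.0, 0.0, 0.0] turn 0.0 rows 0.0 F [ -4.5 -12.5  -1.7] op 0.0082
[-2.64010464  1.01342739  1.08146798] [-24.7  50.8  71.1 102.9 -52.2  66.8 -77.2]
```

>>> arm_command([
  [[0,0,0],0,0.4],
  [[0,0,0],0,0.7],
  [[0,0,0],0,1],
  [[0,0,0],0,1],
  [[0,0,0],0,1],
  [[0,0,-0.15],0,1],
  [[0,0,-0.3],0,1],
  [[0,0,-0.5],0,1],
  [[0,0,-0.6],0,1],
  [[0,0,-0.6],0,1],
])

```text
time: 35.8
tcp_pos: [0.5896, -0.2402, 0.2707]
orientation: [[0.633, -0.774, 0.012], [-0.774, -0.633, -0.004], [0.011, -0.007, -1.0]]
ft_force: [0.3, -0.9, 0.4]
opening: 0.0852
gripper_force: 0.0
```

Run:
```python
from h import *
import pickle
o=get_obs();im=save('wrist','w8')[...,::-1];pickle.dump(o,open('w8.pkl','wb'));sd=save('side','s5')[...,::-1];go((.45,-.28,.34))
a=cv2.resize(im[120:320,200:450],(500,400),interpolation=cv2.INTER_CUBIC);b=cv2.resize(sd[190:300,270:480],(630,330),interpolation=cv2.INTER_CUBIC)
c=cv2.resize(cv2.imread('pics/side0.png')[190:300,270:480],(380,199))
out=np.zeros((599,800,3),np.uint8);out[:269,:336]=cv2.resize(a,(336,269));out[:199,400:780]=c;out[269:599,:630]=b
cv2.imwrite('pics/fin.png',out)
```

```text
t 35.9 from [ 0.5878 -0.2375  0.2644] az -140.7 shift [-0.217, 0.5335, -0.3047] turn 0.0 rows 3.9 F [ 0.1 -0.8 -0.8] op 0.0853
```

View pics/fin.png

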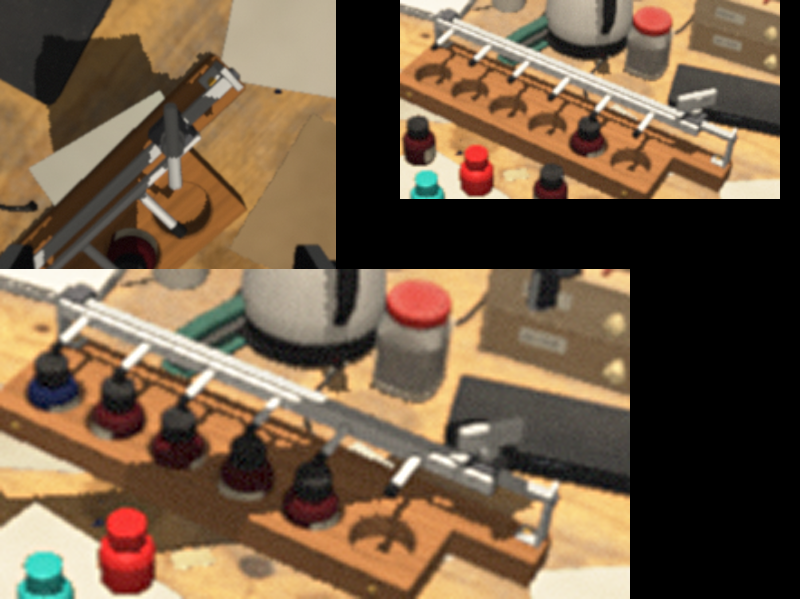

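The side crop shows the keeper fingers back over all five bottles and the wing at its original angle. The tightening torque also rose at the stop.

```bash
python3 -c "
from h import *
o=get_obs();C=cam('wrist',o);d=onplane(C,(326.5,194),.134)-onplane(C,(331,261),.134);print(np.degrees(np.arctan2(d[1],d[0])))
print(job_done())"
```

```text
-46.61227364138185
the job is handed in; nothing more can be done
None
```

The ink rack is packed and handed in: the four spare bottles stand in pockets 1–4, the keeper is closed over them, and the set screw is tightened to its stop. No bystanders were moved.

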